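# Swing a square battery pack round the corner post into its charging head

## Robot

A 6-joint arm with a two-finger parallel gripper is mounted at the origin on a cart in front of the work surface, level with it; the furniture and walls round the work are solid. World frame = base frame: x ahead of the robot, y to its left, z up, the work surface at z = 0. Lengths are in mm, angles in rad, forces in N, time in s.
With the tool pointing down it reaches from about 325 to 900 mm from the base axis. Payload 6.1 kg.
Tool frame: the origin (TCP) lies midway between the tips of the shut fingers; the grasp point (between the pads) lies 19 mm behind it (arm.hold_point_z is the distance from the TCP to the grasp point, in mm); y points along the fingers, z is the direction in which the jaws open and shut, and the axes are right-handed (so a half turn about y gives the same grasp; the last joint's range is limited). The gripper opens to 87 mm and grips with 3 to 60 N. Pads are 19 mm wide; open, the fingers measure 117 mm over their backs; the gripper's body (75 mm by 190 mm) begins 51 mm behind the grasp point.
Start: joints at [-0.126, 0.22, 1.526, -0, 1.395, -0.126], TCP at [624.993, -0.003, 222.538] pointing down, gripper open.
Joint ranges: [-2.98, 2.98], [-0.91, 2.08], [0.09, 2.57], [-1.24, 4.39], [0.2, 2.65], [-2.68, 2.68]. Speed limits (rad/s): [2.57, 2.57, 3.01, 3.14, 3.14, 3.14].

## Interface

Orientations are given as [roll, pitch, yaw] about the fixed x, y, z axes, in that order (R = Rz(yaw) Ry(pitch) Rx(roll)).
In Python, from cell import arm, optics gives the robot as it stands.
- The arm moves only by the tool move_arm, never from a script. Its argument "deltas" is a list of rows, each an object with "slide": the shift along the tool's x, y, z in mm, a list of three; "roll": the turn about the tool's y in degrees; "jaw": the opening, from -1 (shut) to 1 (fully open), so that 0 is half open. A call has 1 to 20 rows; each row is the pose to reach, as a shift and turn from the pose commanded when the call began, along the tool's axes at that moment; what a row does not reach only later rows make up. A row lasts 1/8 s, in which the tool goes at most 62.5 mm and 10.7 degrees, less where a joint would pass 70% of its speed; a pose out of reach is approached as far as the arm can. A call with a gripper value outside its range is refused whole. The fingers move at their own pace and stop on an object; "force" is the grip in N (left out, the last holds). Time passes only in rows, so rows that repeat a pose let the fingers close. It gives the time, the measured TCP pose, the force and the opening at its end, in the units of the state.
- arm.get_state(): the state, without advancing time (a new reading comes with each control period).
- optics.snapshot(name): name is "scene" or "side" or "wrist"; returns the picture (400x640x3 uint8, red, green, blue); there is no depth.
- optics.camera_params(name): a dict with "fx", "fy", "cx", "cy" (pixels), "R" (3x3) and "t" (3): a world point X has camera coordinates R X + t; the wrist camera has in their place "tool_from_camera" (4x4, takes a point from camera to tool coordinates, whose origin is the TCP and whose axes are the tool frame's). Camera axes: x right, y down, z forward; pixel columns grow to the right and rows downward; lengths in mm; the calibration is good to about 2 mm. The wrist camera is an equidistant fisheye: a pixel r from the principal point sees the ray r / f radians off the axis. A picture is of the moment at which its call begins: read the wrist's pose just before it. camera_params takes no time and is no camera call.
- arm.job_done(): hands the job in, once; it reports no verdict.
The state is a dict: "time": time; "joint_positions": joint angles; "dq": joint speeds; "joint_efforts": joint torques, N m; "eef_pos": TCP position; "orientation": TCP orientation; "wrist_force": force on the tool from outside, world axes, zero at the start; "moment": the same for the moment, N m; "grip_width": finger opening in mm.
Only numpy, scipy, OpenCV 4.12 (cv2) and the standard library are available. Lean on these libraries where they do the work, as an engineer would, in place of code of your own. Each camera call takes 0.05 s, during which the arm holds its last target.

## Task

The square battery pack lies a quarter turn the wrong way round in front of its charging dock. Keeping it flat on the desk, swing it a quarter turn anticlockwise against the dock's corner post until its side lies flat along the guide rail and its contact pocket faces the charging head, then slide it along the rail onto the contacts until the spring catch drops behind the ridge on its top, and leave it there. The case and contacts are delicate: push gently, never with more than 25 newtons, and leave the things standing around alone.

Things in the scene. Friction and masses are not known exactly. Their poses are not given: they have to be found in the camera images.
- pack: battery pack: flat square grey case, 96 x 96 x 40 mm high, about 0.4 kg, loose on the desk, too wide to grip. Origin: centre of its underside; z up; +x out of its terminal side, which has an open pocket 46 mm wide, 12 mm deep, 7 to 29 mm above the underside. On top a ridge for the catch, 4.5 mm high, x = 22 to 28 mm, 36 mm long along y. The other three sides are plain
- pack_terminal (a point): centre of the pack's terminal side (48 mm along its +x, 18 mm above its underside); it starts facing the guide's -y and must end facing the guide's +x, a quarter turn anticlockwise seen from above
- guide: fixed guide: round steel corner post, 16 mm thick, 47 mm high, at the near end of an aluminium rail 16 mm thick, 30 mm high, 155 mm long. Origin: foot of the post's axis at desk level; +x along the rail towards the charging head, +y left, z up. Post's near side at x = -8 mm; post and rail share their right-hand face, y = -8 mm, along which the pack's side must lie. The pack starts before the post
- head_nominal (a point): nominal centre of the charging head's front face, 18 mm above the desk, at x = 125, y = -56 mm of the guide (axes as the guide's). The head, a fixed grey block 94 mm wide, 56 high, 40 deep, is set on slotted screws: its true face is up to 4 mm nearer or farther, unmeasured. Seated, the terminal side is 1 to 2 mm before the true face; beyond, the face stops the pack hard
- tongue (a joint): travel in m of the sprung contact tongue (black, 40 mm wide, 14 high, 11 to 25 mm above the desk) that stands 17 mm out of the charging head's face and enters the pack's pocket; 0 = right out, grows as the pack pushes it in. Spring: 1.3 N plus 0.6 N per mm; about 3.5 mm when seated, 5 mm at the hard stop. Until the catch drops it presses the pack back
- catch (a joint): angle in rad of the spring catch, a steel arm 24 mm wide reaching out of the top of the charging head over the pack: 0 = down (rest); the ridge lifts its tooth to about 0.1 as the pack comes in, and it drops back to 0 behind the ridge when the pack is seated. Tongue, catch and sliding together take some 5 to 18 N of push, mostly friction
- tape_roll: bystander: roll of tape, 98 mm across, 25 mm high, lying on the desk to the right of the way along the rail; origin at the centre of its underside
- tally: bystander: white hand tally counter, 71 x 48 x 34 mm, on the desk to the right of the pack; origin at the centre of its underside
- cup: bystander: small white sample cup, 34 mm across, 20 mm high, standing to the right of the charging head's front; origin at the centre of its underside

How it is judged:
By the outcome, as a careful person would: the job done as asked, in the order asked, and still so for the second after the job is handed in, with the robot touching nothing.
It also fails if it takes over 72 s, if anything falls off the work surface, if the arm or the gripper's body presses on something with over 40 N, if the wrist force passes 120 N, or if a joint passes its speed limit or range.

## Working session

There is one attempt and no reset: what is moved stays moved. The work goes in short steps, Python scripts to look and compute and a tool call to move; the robot and the scene stay as the last step left them, time stands still between calls to the robot, and variables do not carry over. Pictures are saved under pics/ and viewed, and the job is handed in when it is done.

Besides the shell and the picture viewer there is one more tool, called after "Emit:" as name(argument=value, ...) on one line, values as JSON. move_arm: Moves the arm, as the interface text tells. Its arguments: {"type":"object","properties":{"deltas":{"type":"array","items":{"type":"object","properties":{"slide":{"type":"array","items":{"type":"number"}},"roll":{"type":"number"},"jaw":{"type":"number"}}}},"force":{"type":"number"}},"required":["deltas"]}

```bash
ls; mkdir -p pics; python3 - <<'E'
from cell import arm, optics
import cv2
s=arm.get_state();print({k:s[k] for k in('time','eef_pos','orientation','wrist_force','grip_width')})
for n in('scene','side','wrist'):
    cv2.imwrite(f'pics/{n}0.png',cv2.cvtColor(optics.snapshot(n),cv2.COLOR_RGB2BGR))
    print(n,optics.camera_params(n))
E
```

```text
pics
{'time': 0.0, 'eef_pos': array([6.24357873e+02, 8.28625994e-02, 2.21423867e+02]), 'orientation': array([-1.57277655e+00,  2.38271566e-04, -1.57076841e+00]), 'wrist_force': array([-0.03122814, -0.07756776,  0.03307844]), 'grip_width': 87.32650900567924}
scene {'fx': 490.63334047994704, 'fy': 490.63334047994704, 'cx': 314.471112485173, 'cy': 196.76351619709013, 'R': array([[ 0.82856467, -0.55983223,  0.00827365],
       [-0.2886335 , -0.43975327, -0.85047502],
       [ 0.4797617 ,  0.7022855 , -0.52595037]]), 't': array([-628.44507911,   20.04993191, 1016.48951024])}
side {'fx': 361.6848606704815, 'fy': 361.6848606704815, 'cx': 311.8575815949548, 'cy': 196.3458780718483, 'R': array([[-0.93556197, -0.35242306, -0.02284255],
       [-0.20165346,  0.58618038, -0.78468366],
       [ 0.28993047, -0.72951391, -0.6194754 ]]), 't': array([300.73192106, 393.31643203, 453.86590199])}
wrist {'fx': 309.70691628693146, 'fy': 309.70691628693146, 'cx': 320.09588342728256, 'cy': 199.62617597706736, 'tool_from_camera': array([[ 9.56389703e-04,  9.57556863e-01,  2.88242847e-01,
        -7.81725941e+01],
       [ 1.69501807e-04, -2.88243129e-01,  9.57557241e-01,
        -1.62610570e+02],
       [ 9.99999528e-01, -8.66940202e-04, -4.37980379e-04,
        -4.20439002e-01],
       [ 0.00000000e+00,  0.00000000e+00,  0.00000000e+00,
         1.00000000e+00]])}
```

View pics/scene0.png

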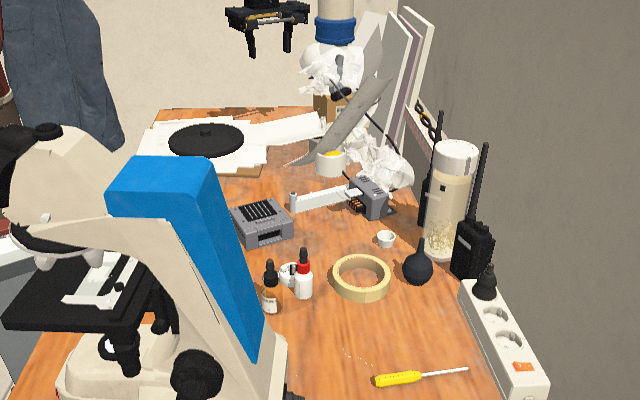

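View pics/side0.png

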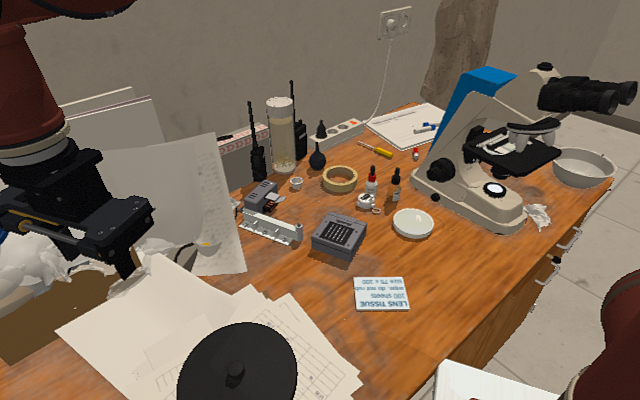

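View pics/wrist0.png

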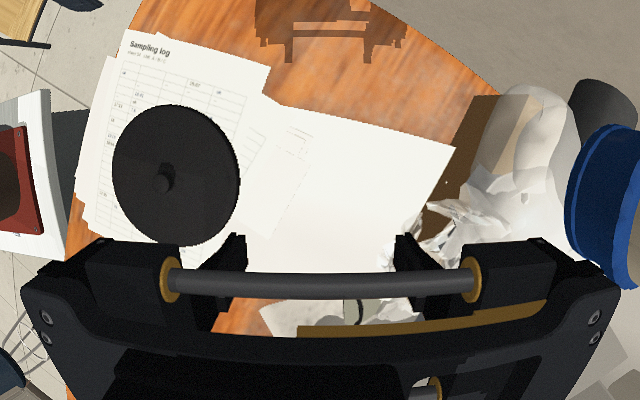

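```bash
cat > h.py <<'E'
import numpy as np, cv2
from cell import arm, optics
from scipy.spatial.transform import Rotation as Ro
P={n:optics.camera_params(n) for n in('scene','side','wrist')}
def ray(n,u,v,st=None):
    p=P[n]
    a=np.array([(u-p['cx'])/p['fx'],(v-p['cy'])/p['fy'],1.])
    if n!='wrist':
        return -p['R'].T@p['t'], p['R'].T@a
    r=np.hypot(a[0],a[1]); d=np.array([a[0]/r*np.sin(r),a[1]/r*np.sin(r),np.cos(r)])
    T=p['tool_from_camera']; Rw=Ro.from_euler('xyz',st['orientation']).as_matrix()
    return Rw@T[:3,3]+st['eef_pos'], Rw@T[:3,:3]@d
def onz(n,u,v,z,st=None):
    o,d=ray(n,u,v,st); return o+d*(z-o[2])/d[2]
def proj(n,X,st=None):
    p=P[n];X=np.asarray(X,float)
    if n!='wrist':
        c=p['R']@X+p['t']; return np.array([p['cx']+p['fx']*c[0]/c[2],p['cy']+p['fy']*c[1]/c[2]])
    T=p['tool_from_camera']; Rw=Ro.from_euler('xyz',st['orientation']).as_matrix()
    c=T[:3,:3].T@(Rw.T@(X-st['eef_pos'])-T[:3,3]); th=np.arctan2(np.hypot(c[0],c[1]),c[2]); f=th/np.hypot(c[0],c[1])
    return np.array([p['cx']+p['fx']*c[0]*f,p['cy']+p['fy']*c[1]*f])
def snap(n,name):
    im=cv2.cvtColor(optics.snapshot(n),cv2.COLOR_RGB2BGR); cv2.imwrite(f'pics/{name}.png',im); return im
def crop(im,x0,y0,x1,y1,k,name):
    cv2.imwrite(f'pics/{name}.png',cv2.resize(im[y0:y1,x0:x1],None,fx=k,fy=k,interpolation=cv2.INTER_CUBIC))
E
python3 - <<'E'
from h import *
crop(cv2.imread('pics/scene0.png'),220,150,420,310,4,'sceneC')
crop(cv2.imread('pics/side0.png'),220,150,420,270,4,'sideC')
for n,u,v in(('scene',263,215),('side',338,232)): print(n,onz(n,u,v,40))
E
```

```text
scene [ 392.49787815 -367.61623199   40.        ]
side [ 390.40522264 -349.10800178   40.        ]
```

View pics/sceneC.png

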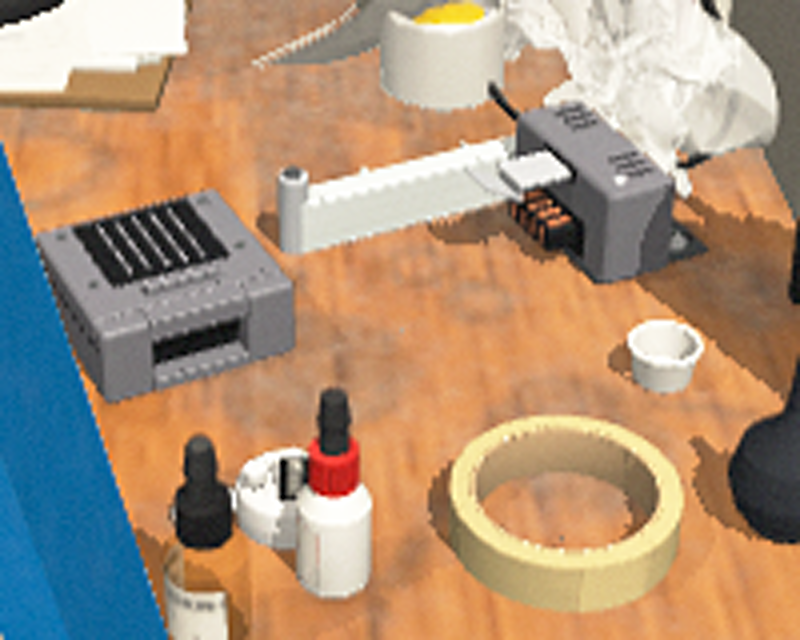

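View pics/sideC.png

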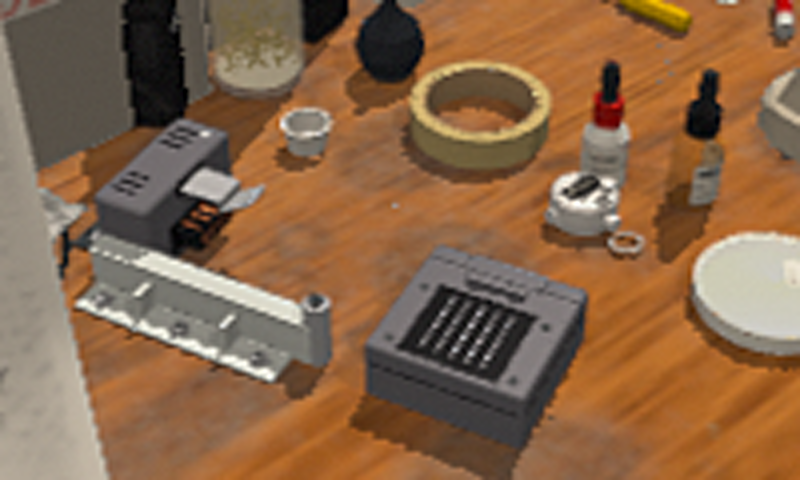

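```bash
python3 - <<'E'
from h import *
def s(u,v):return (220+u/4,150+v/4)
for nm,n,uv,z in [('post','scene',(292,174),47),('post','side',(316,301),47),
 ('railfarR','scene',(512,150),30),
 ('packA','scene',(38,236),40),('packB','scene',(205,192),40),('packC','scene',(292,290),40),('packD','scene',(106,335),40),
 ('packA','side',(438,248),40),('packB','side',(587,296),40),('packC','side',(517,392),40),('packD','side',(368,350),40),
 ('headTL','scene',(520,118),56),('headTR','scene',(606,205),56),
 ('head','side',(100,200),56),('head','side',(186,120),56),('head','side',(228,150),56),('head','side',(160,215),56),
 ('cup','side',(306,150),0),('cup','scene',(664,385),0)]:
    print(nm,n,onz(n,*s(*uv),z).round(1))
E
```

```text
post scene [ 475.  -342.3   47. ]
post side [ 476.8 -334.1   47. ]
railfarR scene [ 599.3 -361.4   30. ]
packA scene [ 348.9 -314.2   40. ]
packB scene [ 435.7 -323.3   40. ]
packC scene [ 426.6 -419.8   40. ]
packD scene [ 338.9 -404.1   40. ]
packA side [ 429.4 -406.9   40. ]
packB side [ 337.1 -395.2   40. ]
packC side [ 353.8 -310.9   40. ]
packD side [ 438.5 -314.1   40. ]
headTL scene [ 594.8 -372.2   56. ]
headTR scene [ 577.9 -461.6   56. ]
head side [ 628.9 -364.7   56. ]
head side [ 616.4 -455.7   56. ]
head side [ 577.1 -435.2   56. ]
head side [ 588.2 -363.8   56. ]
cup side [ 562.2 -519.1    0. ]
cup scene [ 560.1 -531.2    0. ]
```

```bash
python3 - <<'E'
from h import *
from scipy.optimize import least_squares
def tri(a,b):
    r=[ray('scene',*a),ray('side',*b)]
    A=np.vstack([np.eye(3)-np.outer(d,d)/(d@d) for o,d in r]); y=np.hstack([(np.eye(3)-np.outer(d,d)/(d@d))@o for o,d in r])
    X=np.linalg.lstsq(A,y,rcond=None)[0]; return X.round(0)
for nm,a,b in [('walkie1 tip',(440,112),(250,103)),('walkie2 tip',(486,145),(291,82)),('bottle top',(457,148),(280,101)),('amber top',(270,262),(397,170)),('red top',(303,249),(372,167)),('bulb top',(417,248),(317,143)),('microscope top blue',(165,160),(490,72))]:
    print(nm,tri(a,b))
for nm,n,uv in [('amber','scene',(270,310)),('amber','side',(394,201)),('red','scene',(304,296)),('red','side',(370,195)),('bottle','scene',(440,258)),('walkie1','side',(260,182)),('tally','side',(366,208)),('scope blue low','scene',(262,360)),('scope base','side',(414,172)),('scope base2','side',(500,232))]:
    print(nm,n,onz(n,*uv,0).round(0))
E
```

```text
walkie1 tip [ 671. -515.  234.]
walkie2 tip [ 621. -654.  241.]
bottle top [ 630. -597.  210.]
amber top [ 304. -553.   93.]
red top [ 365. -550.   90.]
bulb top [ 537. -631.   77.]
microscope top blue [ 157. -614.  329.]
amber scene [ 299. -555.    0.]
amber side [ 299. -547.    0.]
red scene [ 361. -558.    0.]
red side [ 364. -552.    0.]
bottle scene [ 618. -611.    0.]
walkie1 side [ 670. -510.    0.]
tally side [ 361. -496.    0.]
scope blue low scene [ 242. -633.    0.]
scope base side [ 270. -698.    0.]
scope base2 side [  47. -513.    0.]
```

Emit:
move_arm(deltas=[{"slide": [58, -10, -17], "jaw": -1}, {"slide": [116, -20, -35]}, {"slide": [174, -30, -52]}, {"slide": [232, -40, -70]}, {"slide": [290, -40, -87]}, {"slide": [348, -40, -105]}, {"slide": [406, -40, -123]}, {"slide": [450, -40, -137]}, {"slide": [478, -40, -145]}, {"slide": [478, -40, -145]}, {"slide": [478, -40, -145]}, {"slide": [478, -40, -145]}])

```text
schema error: expected keys slide, roll, jaw
```

```bash
python3 - <<'E'
from h import *
import pickle
s=arm.get_state();print(s['time'],s['eef_pos'],s['orientation'],s['wrist_force'],s['grip_width'],s['dq'])
pickle.dump(dict(s),open('w1.pkl','wb'))
snap('wrist','w1')
E
```

```text
0.15 [6.24530014e+02 7.01842776e-02 2.21676073e+02] [-1.57227593e+00  1.98617163e-04 -1.57076499e+00] [-0.59120371  0.18637418  0.36378644] 87.01157236818383 [ 0.00175182 -0.00121747 -0.00488462 -0.00224779 -0.00031875  0.00268427]
```

View pics/w1.png

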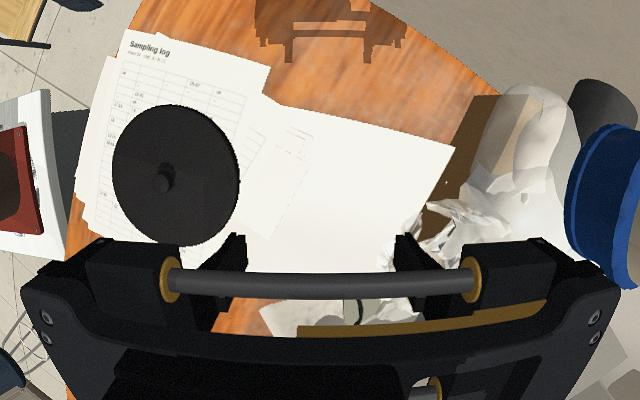

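Emit:
move_arm(deltas=[{"slide": [58, -10, -17], "roll": 0, "jaw": 0}, {"slide": [116, -20, -35], "roll": 0, "jaw": 0}, {"slide": [174, -30, -52], "roll": 0, "jaw": 0}, {"slide": [232, -40, -70], "roll": 0, "jaw": 0}, {"slide": [290, -40, -87], "roll": 0, "jaw": 0}, {"slide": [348, -40, -105], "roll": 0, "jaw": 0}, {"slide": [406, -40, -123], "roll": 0, "jaw": 0}, {"slide": [450, -40, -137], "roll": 0, "jaw": 0}, {"slide": [478, -40, -145], "roll": 0, "jaw": 0}, {"slide": [478, -40, -145], "roll": 0, "jaw": 0}, {"slide": [478, -40, -145], "roll": 0, "jaw": 0}, {"slide": [478, -40, -145], "roll": 0, "jaw": 0}])

```text
time: 1.7
eef_pos: [480.6, -476.8, 262.6]
orientation: [-1.571, 0.0, -1.569]
wrist_force: [-0.5, -0.2, -1.0]
grip_width: 43.7
```

```bash
python3 - <<'E'
from h import *
import pickle
s=arm.get_state();print(s['time'],s['eef_pos'],s['orientation'],s['wrist_force'],s['grip_width'],s['dq'])
pickle.dump(dict(s),open('w1.pkl','wb'))
snap('wrist','w1')
E
```

```text
1.7 [ 480.63746769 -476.83117035  262.61644876] [-1.57070584e+00  2.76023806e-04 -1.56937761e+00] [-0.51455654 -0.23491369 -1.00192289] 43.665905497628685 [ 0.00186843 -0.00104015 -0.00173648 -0.00317317 -0.00101324 -0.00441827]
```

View pics/w1.png

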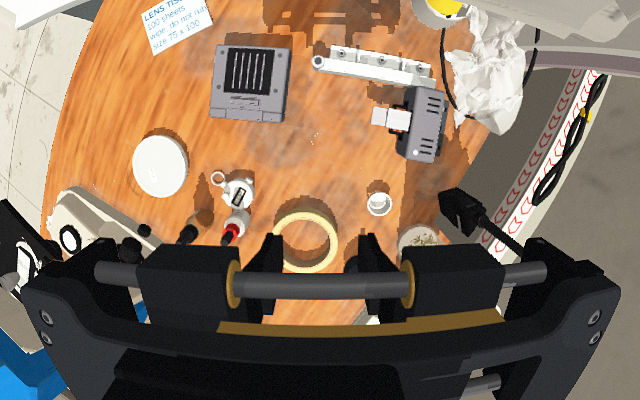

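```bash
python3 - <<'E'
from h import *
im=cv2.imread('pics/w1.png')
crop(im,200,30,460,170,3,'w1c'); crop(im,190,150,400,280,3.5,'w1d')
E
```

```text
(no output)
```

View pics/w1c.png

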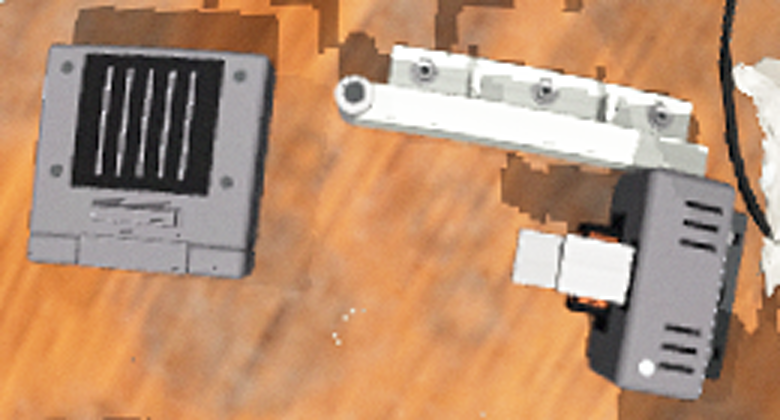

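View pics/w1d.png

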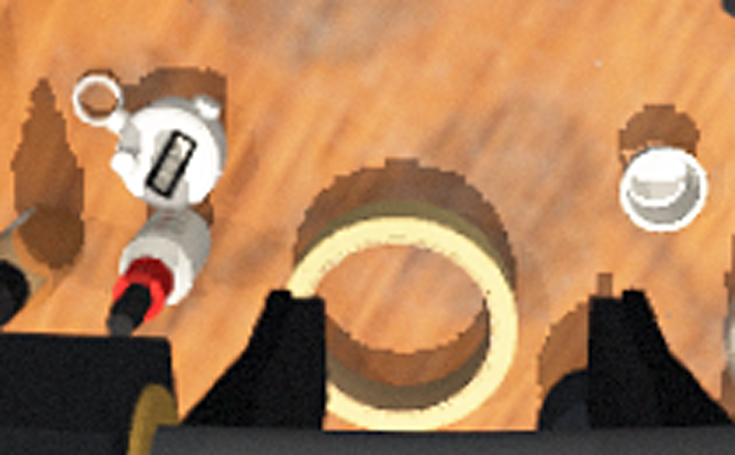

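```bash
python3 - <<'E'
from h import *
import pickle
s=pickle.load(open('w1.pkl','rb'))
W=lambda u,v,z,k=3,o=(200,30):onz('wrist',o[0]+u/k,o[1]+v/k,z,s)[:2]
post=W(354,95,47);print('post',post)
a,b=W(380,123,30),W(634,165,30);th=np.arctan2(*(b-a)[::-1]);print('rail',a,b,np.degrees(th), 'len',np.linalg.norm(b-a))
hf=[W(632,172,56),W(622,386,56)];d=hf[0]-hf[1];print('headface',hf,np.degrees(np.arctan2(d[1],d[0]))-90,np.linalg.norm(d))
pk=np.array([W(*q,40) for q in((52,45),(272,52),(251,274),(28,262))]);print('pack',pk.round(1),[np.linalg.norm(pk[i]-pk[i-1]).round(1) for i in range(4)])
for i in range(4): d=pk[(i+1)%4]-pk[i];print(np.degrees(np.arctan2(d[1],d[0])).round(1))
D=lambda u,v,z:W(u,v,z,3.5,(190,150))
objs={'pack c':pk.mean(0),'tally c':D(172,155,34),'tally ring':D(98,98,5),'tally top':D(205,105,20),'tally rightedge':D(222,150,20),'tape topedge':D(400,205,0),'tape l':D(290,280,25),'tape r':D(515,310,25),'cup':D(663,188,20),'redbase':D(180,235,20)}
for th_ in (th,):
  R=np.array([[np.cos(th),np.sin(th)],[-np.sin(th),np.cos(th)]])
  for k,p in objs.items(): g=R@(p-post);print(k,p.round(1),'guide',g.round(1),'r',np.hypot(*g).round(0))
  for p in (a,b,*hf,*pk): print('g',(R@(p-post)).round(1))
E
```

```text
post [ 477.52822229 -340.24448917]
rail [ 488.24665796 -349.73356214] [ 597.451956   -363.47364006] -7.17120287170014 len 110.06628394151564
headface [array([ 588.92490399, -368.72944489]), array([ 587.91057667, -456.82765391])] -0.6596513979603884 88.10404810618202
pack [[ 350.1 -310.5]
 [ 444.1 -320.2]
 [ 435.  -413.4]
 [ 338.  -404.4]] [np.float64(94.7), np.float64(94.5), np.float64(93.7), np.float64(97.4)]
-5.9
-95.5
174.7
82.7
pack c [ 391.8 -362.1] guide [-82.3 -32.4] r 88.0
tally c [ 371.4 -508.9] guide [ -84.3 -180.6] r 199.0
tally ring [ 332.9 -492.6] guide [-124.5 -169.2] r 210.0
tally top [ 382.4 -492.6] guide [ -75.4 -163.1] r 180.0
tally rightedge [ 388.2 -510.9] guide [ -67.3 -180.4] r 193.0
tape topedge [ 457.2 -540.1] guide [   4.8 -200.8] r 201.0
tape l [ 413.7 -563.7] guide [ -35.4 -229.7] r 232.0
tape r [ 504.2 -576.5] guide [  56. -231.] r 238.0
cup [ 562.5 -526.5] guide [ 107.6 -174.1] r 205.0
redbase [ 368.2 -546.7] guide [ -82.7 -218.4] r 234.0
g [11.8 -8.1]
g [121.9  -8.1]
g [114.1 -14.4]
g [ 124.1 -101.9]
g [-130.2   13.6]
g [-35.7  15.7]
g [-33.1 -77.9]
g [-130.4  -81.1]
```

Emit:
move_arm(deltas=[{"slide": [-20, 15, -28], "roll": 9, "jaw": 0}, {"slide": [-40, 30, -56], "roll": 18, "jaw": 0}, {"slide": [-60, 45, -84], "roll": 27, "jaw": 0}, {"slide": [-80, 60, -112], "roll": 37, "jaw": 0}, {"slide": [-100, 75, -140], "roll": 47, "jaw": 0}, {"slide": [-121, 90, -171], "roll": 57, "jaw": 0}, {"slide": [-121, 105, -171], "roll": 67, "jaw": 0}, {"slide": [-121, 120, -171], "roll": 77, "jaw": 0}, {"slide": [-121, 135, -171], "roll": 87, "jaw": 0}, {"slide": [-121, 142, -171], "roll": 97, "jaw": 0}, {"slide": [-121, 142, -171], "roll": 97.2, "jaw": 0}, {"slide": [-121, 142, -171], "roll": 97.2, "jaw": 0}])

```text
time: 3.25
eef_pos: [309.4, -357.0, 121.1]
orientation: [-1.57, 0.001, 3.02]
wrist_force: [-0.2, 0.2, -0.1]
grip_width: 43.4
```

```bash
cat >> h.py <<'E'
POST=np.array([477.5,-340.2]);TH=np.radians(-7.2)
RG=np.array([[np.cos(TH),np.sin(TH)],[-np.sin(TH),np.cos(TH)]])
def rep():
    s=arm.get_state(); Rw=Ro.from_euler('xyz',s['orientation']).as_matrix()
    g=RG@(s['eef_pos'][:2]-POST); f=s['wrist_force']; 
    print('t',round(s['time'],2),'guide',g.round(1),'z',round(s['eef_pos'][2],1),'toolx ang rel guide',np.degrees(np.arctan2(Rw[1,0],Rw[0,0])-TH).round(2),'Fguide',(RG@f[:2]).round(2),'Fz',f[2].round(2),'jaw',round(s['grip_width'],1))
    return s
E
python3 - <<'E'
from h import *
s=rep();print(s['eef_pos'],s['joint_positions'].round(2) if hasattr(s['joint_positions'],'round') else s['joint_positions'])
snap('side','side1');crop(cv2.imread('pics/side1.png'),150,50,550,350,2,'side1c')
E
```

```text
t 3.25 guide [-164.7  -37.7] z 121.1 toolx ang rel guide 180.23 Fguide [-0.19  0.17] Fz -0.08 jaw 43.4
[ 309.40959409 -356.99376416  121.11986529] [-1.02 -0.05  2.01 -0.    1.18  0.67]
```

View pics/side1c.png

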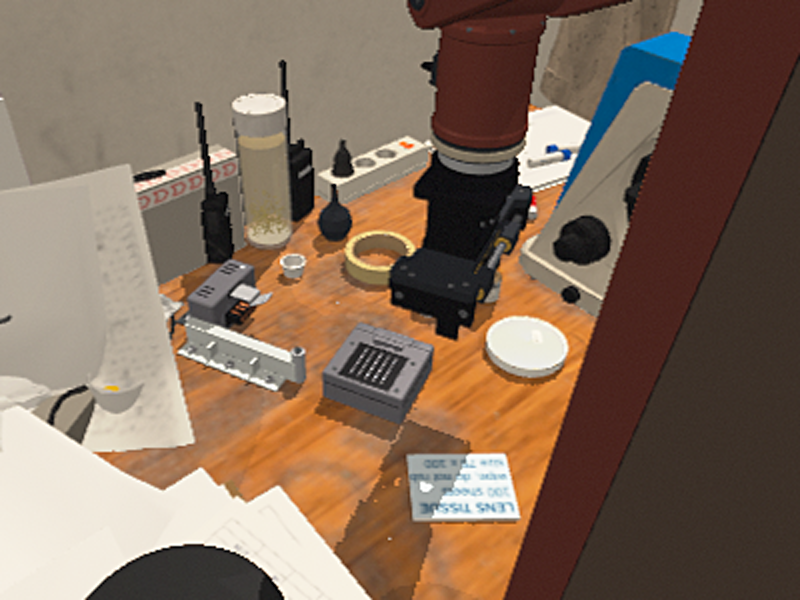

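Emit:
move_arm(deltas=[{"slide": [0, 30, 0], "roll": 0, "jaw": 0}, {"slide": [0, 60, 0], "roll": 0, "jaw": 0}, {"slide": [0, 90, 0], "roll": 0, "jaw": 0}, {"slide": [0, 102, 0], "roll": 0, "jaw": 0}, {"slide": [-8, 102, 0], "roll": 0, "jaw": 0}, {"slide": [-16, 102, 0], "roll": 0, "jaw": 0}, {"slide": [-19, 102, 0], "roll": 0, "jaw": 0}, {"slide": [-21, 102, 0], "roll": 0, "jaw": 0}, {"slide": [-23, 102, 0], "roll": 0, "jaw": 0}, {"slide": [-25, 102, 0], "roll": 0, "jaw": 0}, {"slide": [-27, 102, 0], "roll": 0, "jaw": 0}, {"slide": [-30, 102, 0], "roll": 0, "jaw": 0}, {"slide": [-33, 102, 0], "roll": 0, "jaw": 0}, {"slide": [-36, 102, 0], "roll": 0, "jaw": 0}, {"slide": [-39, 102, 0], "roll": 0, "jaw": 0}, {"slide": [-41, 102, 0], "roll": 0, "jaw": 0}, {"slide": [-43, 102, 0], "roll": 0, "jaw": 0}])

```text
time: 5.42
eef_pos: [351.8, -362.4, 18.5]
orientation: [-1.571, -0.0, 3.016]
wrist_force: [-1.6, 0.7, -1.1]
grip_width: 43.5
```

```bash
python3 - <<'E'
from h import *
s=rep()
a=snap('side','side2');b=snap('scene','scene2')
crop(a,220,150,420,270,4,'side2c');crop(b,200,150,400,290,4,'scene2c')
E
```

```text
t 5.42 guide [-121.9  -37.7] z 18.5 toolx ang rel guide 180.0 Fguide [-1.71  0.51] Fz -1.12 jaw 43.5
```

View pics/side2c.png

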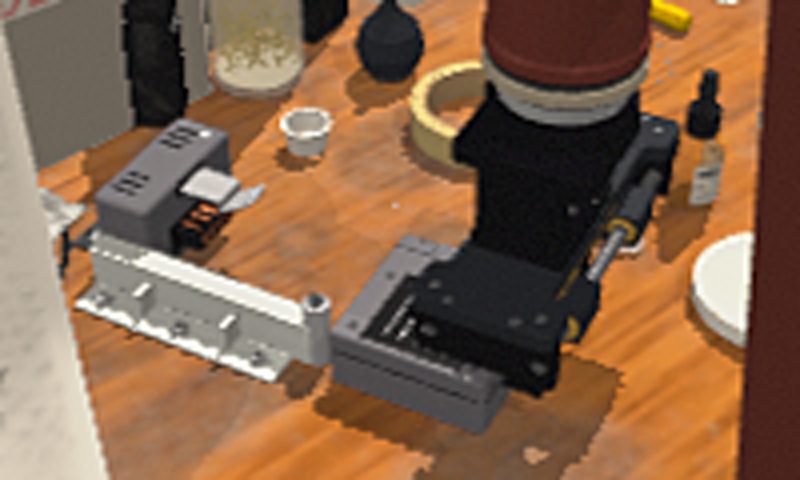

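View pics/scene2c.png

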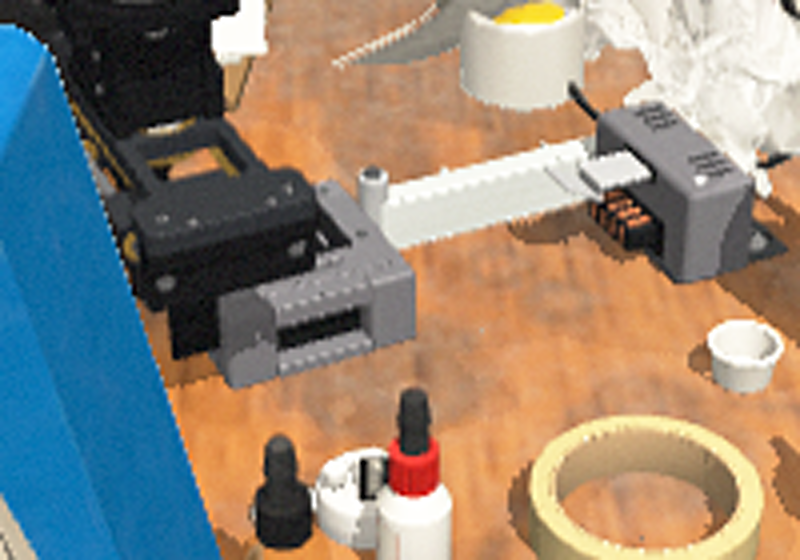

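Emit:
move_arm(deltas=[{"slide": [-1, 0, 0], "roll": 0, "jaw": 0}, {"slide": [-2, 0, 0], "roll": 0, "jaw": 0}, {"slide": [-3, 0, 0], "roll": 0, "jaw": 0}])

```text
time: 5.9
eef_pos: [354.6, -362.7, 18.5]
orientation: [-1.571, -0.0, 3.016]
wrist_force: [-1.7, -0.2, 0.3]
grip_width: 43.2
```

Emit:
move_arm(deltas=[{"slide": [-1, 0, 0], "roll": 0, "jaw": 0}, {"slide": [-2, 0, 0], "roll": 0, "jaw": 0}])

```text
time: 6.15
eef_pos: [356.7, -363.0, 18.5]
orientation: [-1.571, -0.0, 3.016]
wrist_force: [-1.2, 0.2, 0.5]
grip_width: 43.5
```

Emit:
move_arm(deltas=[{"slide": [-1, 0, 0], "roll": 0, "jaw": 0}, {"slide": [-1, 0, 0], "roll": 0, "jaw": 0}])

```text
time: 6.4
eef_pos: [357.8, -363.2, 18.5]
orientation: [-1.571, 0.0, 3.016]
wrist_force: [-1.1, 0.1, -0.3]
grip_width: 43.7
```

```bash
python3 - <<'E'
from h import *
s=rep()
E
```

```text
t 6.4 guide [-115.9  -37.8] z 18.5 toolx ang rel guide 180.0 Fguide [-1.11 -0.06] Fz -0.26 jaw 43.7
```

Emit:
move_arm(deltas=[{"slide": [-1, 0, 0], "roll": 0, "jaw": 0}, {"slide": [-1, 0, 0], "roll": 0, "jaw": 0}])

```text
time: 6.65
eef_pos: [358.4, -363.2, 18.5]
orientation: [-1.571, -0.001, 3.016]
wrist_force: [-3.1, 0.1, 0.4]
grip_width: 43.4
```

Emit:
move_arm(deltas=[{"slide": [-1, 0, 0], "roll": 0, "jaw": 0}, {"slide": [-1, 0, 0], "roll": 0, "jaw": 0}])

```text
time: 6.9
eef_pos: [358.4, -363.3, 18.5]
orientation: [-1.571, -0.002, 3.016]
wrist_force: [-7.2, 1.1, 4.2]
grip_width: 43.5
```

```bash
python3 - <<'E'
from h import *
s=rep()
b=snap('scene','scene3')
crop(b,200,150,400,290,4,'scene3c')
E
```

```text
t 6.9 guide [-115.2  -37.8] z 18.5 toolx ang rel guide 180.02 Fguide [-7.32  0.22] Fz 4.23 jaw 43.5
```

View pics/scene3c.png

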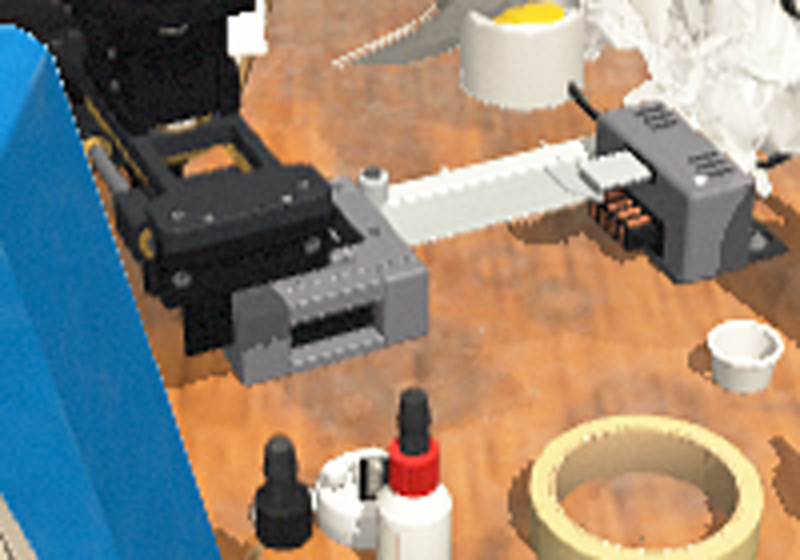

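```bash
cat > rows.py <<'E'
import numpy as np,json,sys
D,t,dx,f0,n,st=map(float,sys.argv[1:7])
for i in range(1,int(n)+1):
    f=i*st; c,s=np.cos(np.radians(f)),np.sin(np.radians(f))
    print(json.dumps({"slide":[round(D*c-t*s-D+dx,1),0,round(D*s+t*c-t,1)],"roll":-f,"jaw":0}),end=', ')
print()
E
python3 rows.py 115.5 38 1.5 0 10 1.5
```

```text
{"slide": [0.5, 0, 3.0], "roll": -1.5, "jaw": 0}, {"slide": [-0.6, 0, 6.0], "roll": -3.0, "jaw": 0}, {"slide": [-1.8, 0, 8.9], "roll": -4.5, "jaw": 0}, {"slide": [-3.1, 0, 11.9], "roll": -6.0, "jaw": 0}, {"slide": [-4.4, 0, 14.8], "roll": -7.5, "jaw": 0}, {"slide": [-5.9, 0, 17.6], "roll": -9.0, "jaw": 0}, {"slide": [-7.4, 0, 20.4], "roll": -10.5, "jaw": 0}, {"slide": [-8.9, 0, 23.2], "roll": -12.0, "jaw": 0}, {"slide": [-10.6, 0, 25.9], "roll": -13.5, "jaw": 0}, {"slide": [-12.3, 0, 28.6], "roll": -15.0, "jaw": 0},
```

Emit:
move_arm(deltas=[{"slide": [0.5, 0, 3.0], "roll": -1.5, "jaw": 0}, {"slide": [-0.6, 0, 6.0], "roll": -3.0, "jaw": 0}, {"slide": [-1.8, 0, 8.9], "roll": -4.5, "jaw": 0}, {"slide": [-3.1, 0, 11.9], "roll": -6.0, "jaw": 0}, {"slide": [-4.4, 0, 14.8], "roll": -7.5, "jaw": 0}, {"slide": [-5.9, 0, 17.6], "roll": -9.0, "jaw": 0}, {"slide": [-7.4, 0, 20.4], "roll": -10.5, "jaw": 0}, {"slide": [-8.9, 0, 23.2], "roll": -12.0, "jaw": 0}, {"slide": [-10.6, 0, 25.9], "roll": -13.5, "jaw": 0}, {"slide": [-12.3, 0, 28.6], "roll": -15.0, "jaw": 0}])

```text
time: 8.2
eef_pos: [368.3, -393.5, 18.5]
orientation: [-1.571, 0.0, -3.004]
wrist_force: [-0.9, 0.5, 0.4]
grip_width: 43.2
```

```bash
python3 - <<'E'
from h import *
s=rep()
a=snap('side','side4');b=snap('scene','scene4')
crop(a,220,150,420,270,3,'a');crop(b,200,150,400,270,3,'b')
cv2.imwrite('pics/c4.png',np.vstack([cv2.imread('pics/a.png'),cv2.imread('pics/b.png')])[:,:])
E
python3 rows.py 115.5 38 0 0 10 1.5
```

```text
t 8.2 guide [-101.7  -66.6] z 18.5 toolx ang rel guide -164.9 Fguide [-0.92  0.38] Fz 0.37 jaw 43.2
{"slide": [-1.0, 0, 3.0], "roll": -1.5, "jaw": 0}, {"slide": [-2.1, 0, 6.0], "roll": -3.0, "jaw": 0}, {"slide": [-3.3, 0, 8.9], "roll": -4.5, "jaw": 0}, {"slide": [-4.6, 0, 11.9], "roll": -6.0, "jaw": 0}, {"slide": [-5.9, 0, 14.8], "roll": -7.5, "jaw": 0}, {"slide": [-7.4, 0, 17.6], "roll": -9.0, "jaw": 0}, {"slide": [-8.9, 0, 20.4], "roll": -10.5, "jaw": 0}, {"slide": [-10.4, 0, 23.2], "roll": -12.0, "jaw": 0}, {"slide": [-12.1, 0, 25.9], "roll": -13.5, "jaw": 0}, {"slide": [-13.8, 0, 28.6], "roll": -15.0, "jaw": 0},
```

View pics/c4.png

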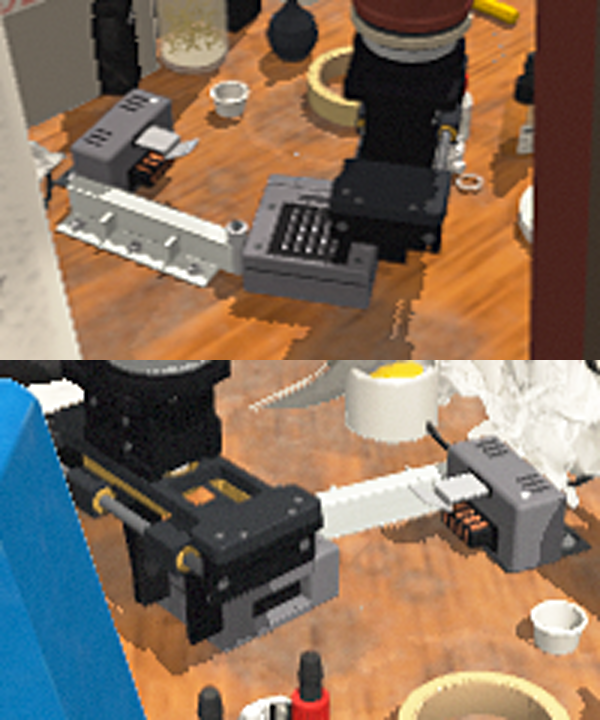

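Emit:
move_arm(deltas=[{"slide": [-1.0, 0, 3.0], "roll": -1.5, "jaw": 0}, {"slide": [-2.1, 0, 6.0], "roll": -3.0, "jaw": 0}, {"slide": [-3.3, 0, 8.9], "roll": -4.5, "jaw": 0}, {"slide": [-4.6, 0, 11.9], "roll": -6.0, "jaw": 0}, {"slide": [-5.9, 0, 14.8], "roll": -7.5, "jaw": 0}, {"slide": [-7.4, 0, 17.6], "roll": -9.0, "jaw": 0}, {"slide": [-8.9, 0, 20.4], "roll": -10.5, "jaw": 0}, {"slide": [-10.4, 0, 23.2], "roll": -12.0, "jaw": 0}, {"slide": [-12.1, 0, 25.9], "roll": -13.5, "jaw": 0}, {"slide": [-13.8, 0, 28.6], "roll": -15.0, "jaw": 0}])

```text
time: 9.55
eef_pos: [385.8, -419.9, 18.5]
orientation: [-1.571, -0.0, -2.742]
wrist_force: [-0.8, 0.1, 0.1]
grip_width: 43.4
```

```bash
python3 - <<'E'
from h import *
s=rep()
a=snap('side','side5');b=snap('scene','scene5')
crop(a,220,150,420,270,3,'a');crop(b,200,150,400,270,3,'b')
cv2.imwrite('pics/c5.png',np.vstack([cv2.imread('pics/a.png'),cv2.imread('pics/b.png')])[:,:])
E
```

```text
t 9.55 guide [-81.  -90.5] z 18.5 toolx ang rel guide -149.9 Fguide [-0.8   0.03] Fz 0.05 jaw 43.4
```

View pics/c5.png

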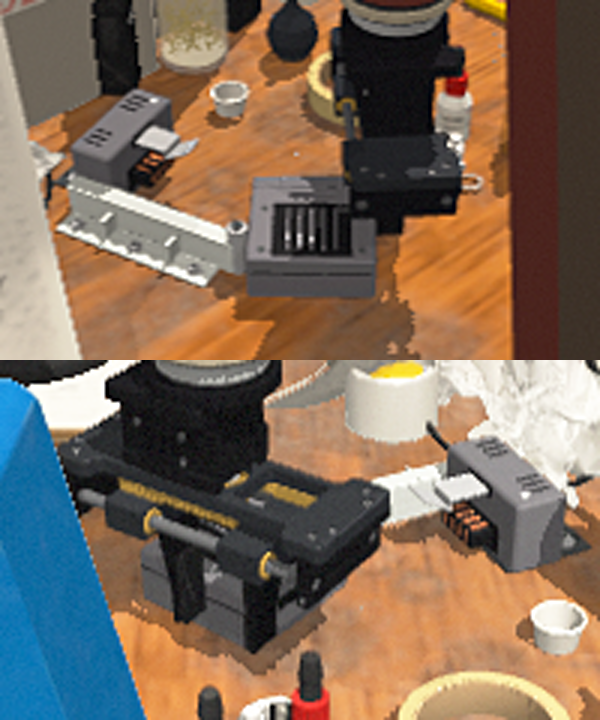

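Emit:
move_arm(deltas=[{"slide": [-1.0, 0, 3.0], "roll": -1.5, "jaw": 0}, {"slide": [-2.1, 0, 6.0], "roll": -3.0, "jaw": 0}, {"slide": [-3.3, 0, 8.9], "roll": -4.5, "jaw": 0}, {"slide": [-4.6, 0, 11.9], "roll": -6.0, "jaw": 0}, {"slide": [-5.9, 0, 14.8], "roll": -7.5, "jaw": 0}, {"slide": [-7.4, 0, 17.6], "roll": -9.0, "jaw": 0}, {"slide": [-8.9, 0, 20.4], "roll": -10.5, "jaw": 0}, {"slide": [-10.4, 0, 23.2], "roll": -12.0, "jaw": 0}, {"slide": [-12.1, 0, 25.9], "roll": -13.5, "jaw": 0}, {"slide": [-13.8, 0, 28.6], "roll": -15.0, "jaw": 0}])

```text
time: 10.9
eef_pos: [409.8, -440.9, 18.5]
orientation: [-1.571, 0.0, -2.48]
wrist_force: [-1.5, -0.2, -0.6]
grip_width: 43.6
```

```bash
python3 - <<'E'
from h import *
s=rep()
a=snap('side','side6');b=snap('scene','scene6')
crop(a,220,150,420,270,3,'a');crop(b,200,150,400,270,3,'b')
cv2.imwrite('pics/c6.png',np.vstack([cv2.imread('pics/a.png'),cv2.imread('pics/b.png')])[:,:])
E
```

```text
t 10.9 guide [ -54.6 -108.4] z 18.5 toolx ang rel guide -134.9 Fguide [-1.45 -0.43] Fz -0.59 jaw 43.6
```

View pics/c6.png

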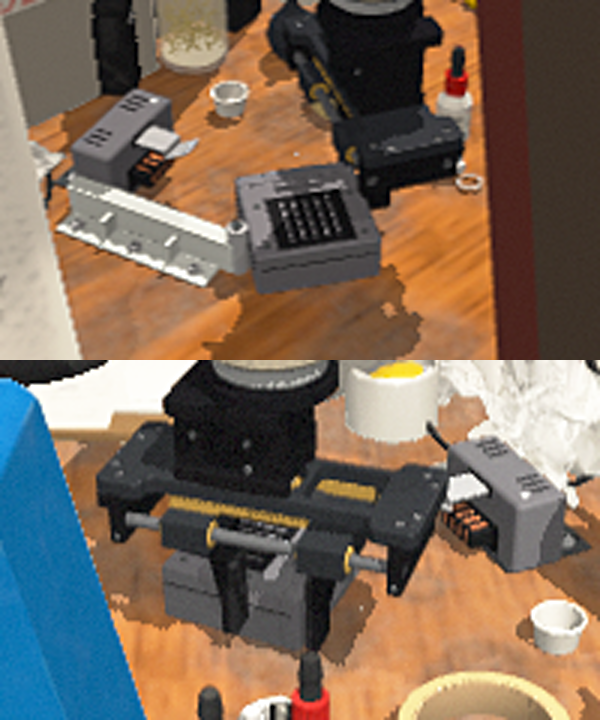

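```bash
python3 rows.py 115.5 26 0 0 10 1.5
```

```text
{"slide": [-0.7, 0, 3.0], "roll": -1.5, "jaw": 0}, {"slide": [-1.5, 0, 6.0], "roll": -3.0, "jaw": 0}, {"slide": [-2.4, 0, 9.0], "roll": -4.5, "jaw": 0}, {"slide": [-3.4, 0, 11.9], "roll": -6.0, "jaw": 0}, {"slide": [-4.4, 0, 14.9], "roll": -7.5, "jaw": 0}, {"slide": [-5.5, 0, 17.7], "roll": -9.0, "jaw": 0}, {"slide": [-6.7, 0, 20.6], "roll": -10.5, "jaw": 0}, {"slide": [-7.9, 0, 23.4], "roll": -12.0, "jaw": 0}, {"slide": [-9.3, 0, 26.2], "roll": -13.5, "jaw": 0}, {"slide": [-10.7, 0, 29.0], "roll": -15.0, "jaw": 0},
```

Emit:
move_arm(deltas=[{"slide": [4, 0, 0], "roll": 0, "jaw": 0}, {"slide": [6, 0, -4], "roll": 0, "jaw": 0}, {"slide": [6, 0, -12], "roll": 0, "jaw": 0}, {"slide": [4, 0, -12], "roll": 0, "jaw": 0}, {"slide": [2, 0, -12], "roll": 0, "jaw": 0}, {"slide": [0, 0, -12], "roll": 0, "jaw": 0}])

```text
time: 11.75
eef_pos: [402.1, -432.9, 18.9]
orientation: [-1.568, -0.002, -2.482]
wrist_force: [-3.3, -7.6, -2.1]
grip_width: 43.5
```

```bash
python3 - <<'E'
from h import *
s=rep()
a=snap('side','side7');b=snap('scene','scene7')
crop(a,220,150,420,270,3,'a');crop(b,200,150,400,270,3,'b')
cv2.imwrite('pics/c7.png',np.vstack([cv2.imread('pics/a.png'),cv2.imread('pics/b.png')])[:,:])
E
```

```text
t 11.75 guide [ -63.2 -101.4] z 18.9 toolx ang rel guide -134.99 Fguide [-2.31 -7.95] Fz -2.05 jaw 43.5
```

View pics/c7.png

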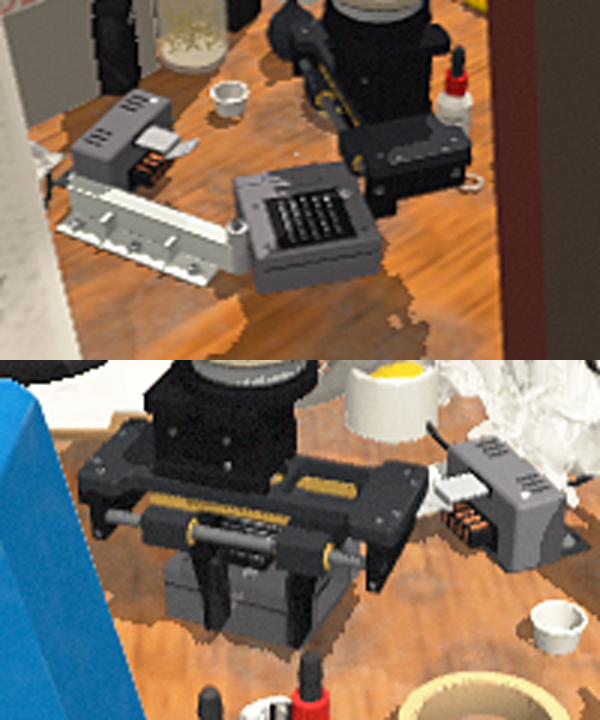

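```bash
python3 rows.py 117 26 1.5 0 10 1.5; python3 rows.py 117 26 0 0 10 1.5
```

```text
{"slide": [0.8, 0, 3.1], "roll": -1.5, "jaw": 0}, {"slide": [-0.0, 0, 6.1], "roll": -3.0, "jaw": 0}, {"slide": [-0.9, 0, 9.1], "roll": -4.5, "jaw": 0}, {"slide": [-1.9, 0, 12.1], "roll": -6.0, "jaw": 0}, {"slide": [-2.9, 0, 15.0], "roll": -7.5, "jaw": 0}, {"slide": [-4.0, 0, 18.0], "roll": -9.0, "jaw": 0}, {"slide": [-5.2, 0, 20.9], "roll": -10.5, "jaw": 0}, {"slide": [-6.5, 0, 23.8], "roll": -12.0, "jaw": 0}, {"slide": [-7.8, 0, 26.6], "roll": -13.5, "jaw": 0}, {"slide": [-9.2, 0, 29.4], "roll": -15.0, "jaw": 0}, 
{"slide": [-0.7, 0, 3.1], "roll": -1.5, "jaw": 0}, {"slide": [-1.5, 0, 6.1], "roll": -3.0, "jaw": 0}, {"slide": [-2.4, 0, 9.1], "roll": -4.5, "jaw": 0}, {"slide": [-3.4, 0, 12.1], "roll": -6.0, "jaw": 0}, {"slide": [-4.4, 0, 15.0], "roll": -7.5, "jaw": 0}, {"slide": [-5.5, 0, 18.0], "roll": -9.0, "jaw": 0}, {"slide": [-6.7, 0, 20.9], "roll": -10.5, "jaw": 0}, {"slide": [-8.0, 0, 23.8], "roll": -12.0, "jaw": 0}, {"slide": [-9.3, 0, 26.6], "roll": -13.5, "jaw": 0}, {"slide": [-10.7, 0, 29.4], "roll": -15.0, "jaw": 0},
```

Emit:
move_arm(deltas=[{"slide": [0.8, 0, 3.1], "roll": -1.5, "jaw": 0}, {"slide": [0, 0, 6.1], "roll": -3.0, "jaw": 0}, {"slide": [-0.9, 0, 9.1], "roll": -4.5, "jaw": 0}, {"slide": [-1.9, 0, 12.1], "roll": -6.0, "jaw": 0}, {"slide": [-2.9, 0, 15.0], "roll": -7.5, "jaw": 0}, {"slide": [-4.0, 0, 18.0], "roll": -9.0, "jaw": 0}, {"slide": [-5.2, 0, 20.9], "roll": -10.5, "jaw": 0}, {"slide": [-6.5, 0, 23.8], "roll": -12.0, "jaw": 0}, {"slide": [-7.8, 0, 26.6], "roll": -13.5, "jaw": 0}, {"slide": [-9.2, 0, 29.4], "roll": -15.0, "jaw": 0}])

```text
time: 13.1
eef_pos: [427.7, -449.0, 18.5]
orientation: [-1.571, -0.0, -2.218]
wrist_force: [0.2, -0.4, -0.3]
grip_width: 43.8
```

Emit:
move_arm(deltas=[{"slide": [-0.7, 0, 3.1], "roll": -1.5, "jaw": 0}, {"slide": [-1.5, 0, 6.1], "roll": -3.0, "jaw": 0}, {"slide": [-2.4, 0, 9.1], "roll": -4.5, "jaw": 0}, {"slide": [-3.4, 0, 12.1], "roll": -6.0, "jaw": 0}, {"slide": [-4.4, 0, 15.0], "roll": -7.5, "jaw": 0}, {"slide": [-5.5, 0, 18.0], "roll": -9.0, "jaw": 0}, {"slide": [-6.7, 0, 20.9], "roll": -10.5, "jaw": 0}, {"slide": [-8.0, 0, 23.8], "roll": -12.0, "jaw": 0}, {"slide": [-9.3, 0, 26.6], "roll": -13.5, "jaw": 0}, {"slide": [-10.7, 0, 29.4], "roll": -15.0, "jaw": 0}])

```text
time: 14.35
eef_pos: [457.6, -458.2, 18.5]
orientation: [-1.571, 0.0, -1.957]
wrist_force: [-0.5, 0.4, -0.0]
grip_width: 43.6
```

```bash
python3 - <<'E'
from h import *
s=rep()
a=snap('side','side8');b=snap('scene','scene8')
crop(a,220,150,420,270,3,'a');crop(b,200,150,400,270,3,'b')
cv2.imwrite('pics/c8.png',np.vstack([cv2.imread('pics/a.png'),cv2.imread('pics/b.png')])[:,:])
E
```

```text
t 14.35 guide [  -5.  -119.6] z 18.5 toolx ang rel guide -104.9 Fguide [-0.57  0.33] Fz -0.03 jaw 43.6
```

View pics/c8.png

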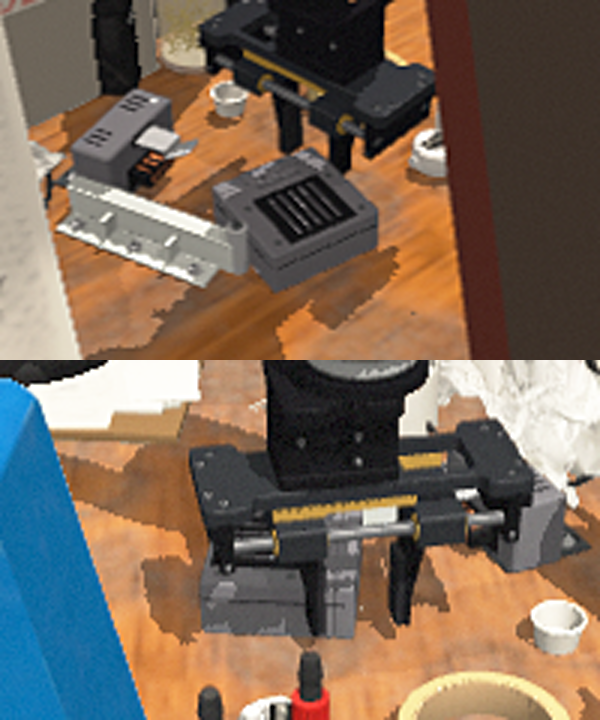

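```bash
python3 - <<'E'
from h import *
crop(cv2.imread('pics/side8.png'),270,185,360,255,8,'side8z')
pk=np.array([onz('side',220+u/3,150+v/3,40)[:2] for u,v in((303,150),(379,213),(275,258),(214,187))])
for p in pk: print((RG@(p-POST)).round(1))
for i in range(4): d=RG@(pk[(i+1)%4]-pk[i]);print(np.degrees(np.arctan2(d[1],d[0])).round(1),np.linalg.norm(d).round(1))
E
```

```text
[  -1.2 -103.5]
[-87.3 -60.9]
[-39.2  17.2]
[ 40.7 -31.3]
153.7 96.0
58.4 91.8
-31.3 93.4
-120.1 83.5
```

View pics/side8z.png

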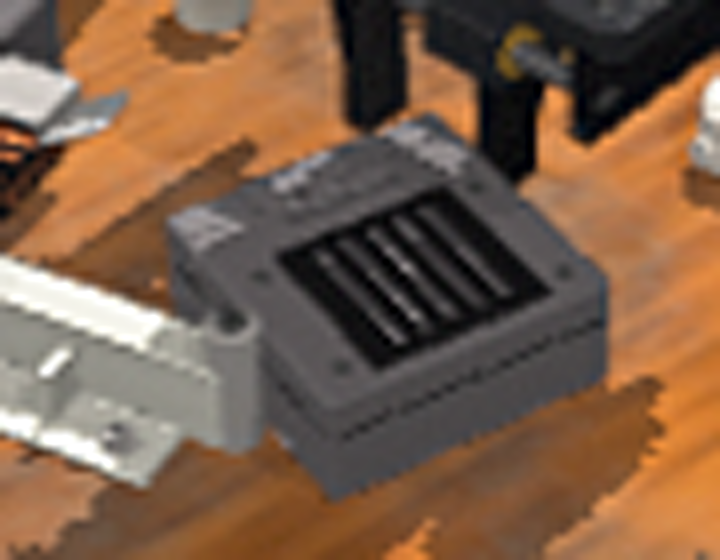

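Emit:
move_arm(deltas=[{"slide": [6, 0, 0], "roll": 0, "jaw": -1}, {"slide": [13, 0, 0], "roll": 0, "jaw": -1}, {"slide": [13, 0, -10], "roll": 5, "jaw": -1}, {"slide": [12, 0, -20], "roll": 10, "jaw": -1}, {"slide": [11, 0, -31], "roll": 15, "jaw": -1}, {"slide": [11, 0, -31], "roll": 15, "jaw": -1}, {"slide": [11, 0, -31], "roll": 15, "jaw": -1}])

```text
time: 15.32
eef_pos: [424.8, -457.2, 18.8]
orientation: [-1.57, -0.0, -2.219]
wrist_force: [0.7, 0.4, -0.2]
grip_width: 0.4
```

```bash
python3 - <<'E'
from h import *
s=rep()
a=snap('side','side9');b=snap('scene','scene9')
crop(a,220,150,420,270,3,'a');crop(b,200,150,400,270,3,'b')
cv2.imwrite('pics/c9.png',np.vstack([cv2.imread('pics/a.png'),cv2.imread('pics/b.png')])[:,:])
E
```

```text
t 15.32 guide [ -37.6 -122.7] z 18.8 toolx ang rel guide -119.93 Fguide [0.63 0.52] Fz -0.19 jaw 0.4
```

View pics/c9.png

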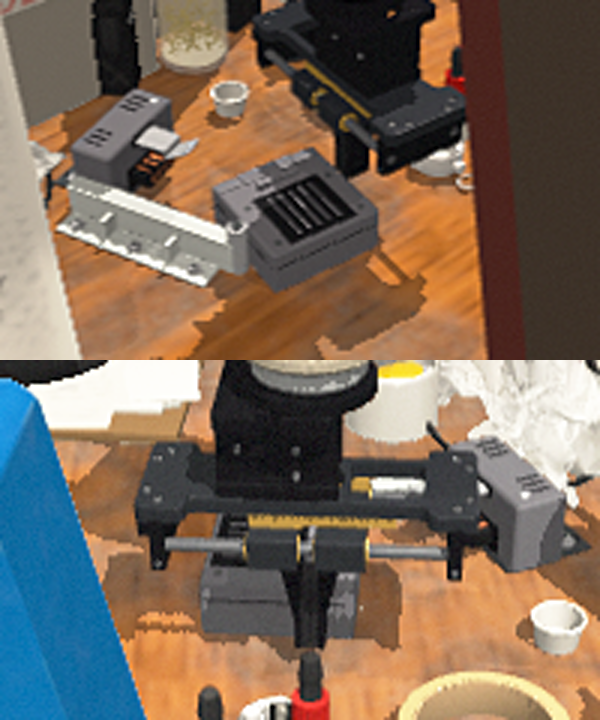

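```bash
python3 rows.py 117 28 -8 0 12 1.5; python3 rows.py 117 28 0 0 12 1.5
```

```text
{"slide": [-8.8, 0, 3.1], "roll": -1.5, "jaw": 0}, {"slide": [-9.6, 0, 6.1], "roll": -3.0, "jaw": 0}, {"slide": [-10.6, 0, 9.1], "roll": -4.5, "jaw": 0}, {"slide": [-11.6, 0, 12.1], "roll": -6.0, "jaw": 0}, {"slide": [-12.7, 0, 15.0], "roll": -7.5, "jaw": 0}, {"slide": [-13.8, 0, 18.0], "roll": -9.0, "jaw": 0}, {"slide": [-15.1, 0, 20.9], "roll": -10.5, "jaw": 0}, {"slide": [-16.4, 0, 23.7], "roll": -12.0, "jaw": 0}, {"slide": [-17.8, 0, 26.5], "roll": -13.5, "jaw": 0}, {"slide": [-19.2, 0, 29.3], "roll": -15.0, "jaw": 0}, {"slide": [-20.8, 0, 32.1], "roll": -16.5, "jaw": 0}, {"slide": [-22.4, 0, 34.8], "roll": -18.0, "jaw": 0}, 
{"slide": [-0.8, 0, 3.1], "roll": -1.5, "jaw": 0}, {"slide": [-1.6, 0, 6.1], "roll": -3.0, "jaw": 0}, {"slide": [-2.6, 0, 9.1], "roll": -4.5, "jaw": 0}, {"slide": [-3.6, 0, 12.1], "roll": -6.0, "jaw": 0}, {"slide": [-4.7, 0, 15.0], "roll": -7.5, "jaw": 0}, {"slide": [-5.8, 0, 18.0], "roll": -9.0, "jaw": 0}, {"slide": [-7.1, 0, 20.9], "roll": -10.5, "jaw": 0}, {"slide": [-8.4, 0, 23.7], "roll": -12.0, "jaw": 0}, {"slide": [-9.8, 0, 26.5], "roll": -13.5, "jaw": 0}, {"slide": [-11.2, 0, 29.3], "roll": -15.0, "jaw": 0}, {"slide": [-12.8, 0, 32.1], "roll": -16.5, "jaw": 0}, {"slide": [-14.4, 0, 34.8], "roll": -18.0, "jaw": 0},
```

Emit:
move_arm(deltas=[{"slide": [-3, 0, 0], "roll": 0, "jaw": -1}, {"slide": [-6, 0, 0], "roll": 0, "jaw": -1}, {"slide": [-8, 0, 0], "roll": 0, "jaw": -1}, {"slide": [-8.8, 0, 3.1], "roll": -1.5, "jaw": -1}, {"slide": [-9.6, 0, 6.1], "roll": -3.0, "jaw": -1}, {"slide": [-10.6, 0, 9.1], "roll": -4.5, "jaw": -1}, {"slide": [-11.6, 0, 12.1], "roll": -6.0, "jaw": -1}, {"slide": [-12.7, 0, 15.0], "roll": -7.5, "jaw": -1}, {"slide": [-13.8, 0, 18.0], "roll": -9.0, "jaw": -1}, {"slide": [-15.1, 0, 20.9], "roll": -10.5, "jaw": -1}, {"slide": [-16.4, 0, 23.7], "roll": -12.0, "jaw": -1}])

```text
time: 16.8
eef_pos: [453.5, -458.0, 18.5]
orientation: [-1.571, -0.0, -2.009]
wrist_force: [-1.1, -0.8, 0.2]
grip_width: 0.5
```

```bash
python3 - <<'E'
from h import *
s=rep()
a=snap('side','side10');b=snap('scene','scene10')
crop(a,220,150,420,270,3,'a');crop(b,200,150,400,270,3,'b')
cv2.imwrite('pics/c10.png',np.vstack([cv2.imread('pics/a.png'),cv2.imread('pics/b.png')])[:,:])
E
```

```text
t 16.8 guide [  -9.1 -119.8] z 18.5 toolx ang rel guide -107.9 Fguide [-0.96 -0.88] Fz 0.21 jaw 0.5
```

View pics/c10.png

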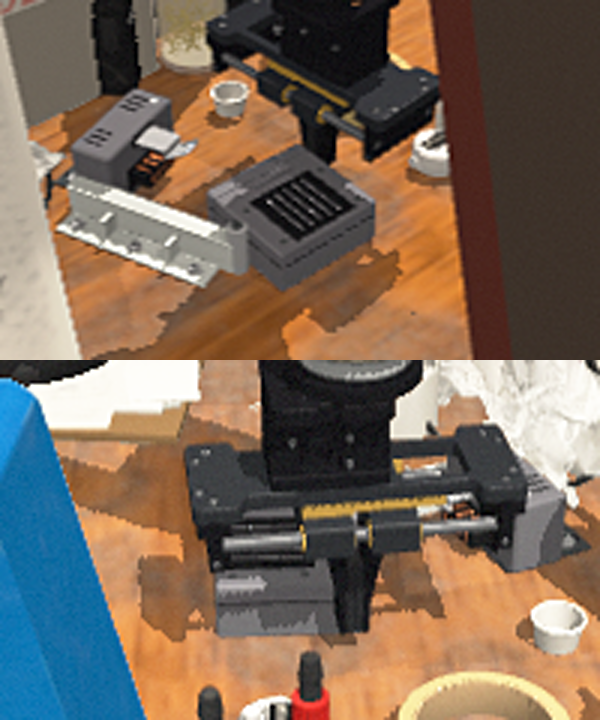

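```bash
python3 rows.py 117 16 0 0 12 1.5;python3 - <<'E'
from h import *
pk=np.array([onz('side',220+u/3,150+v/3,40)[:2] for u,v in((300,146),(377,204),(275,257),(209,182))])
for p in pk: print((RG@(p-POST)).round(1))
E
```

```text
{"slide": [-0.5, 0, 3.1], "roll": -1.5, "jaw": 0}, {"slide": [-1.0, 0, 6.1], "roll": -3.0, "jaw": 0}, {"slide": [-1.6, 0, 9.1], "roll": -4.5, "jaw": 0}, {"slide": [-2.3, 0, 12.1], "roll": -6.0, "jaw": 0}, {"slide": [-3.1, 0, 15.1], "roll": -7.5, "jaw": 0}, {"slide": [-3.9, 0, 18.1], "roll": -9.0, "jaw": 0}, {"slide": [-4.9, 0, 21.1], "roll": -10.5, "jaw": 0}, {"slide": [-5.9, 0, 24.0], "roll": -12.0, "jaw": 0}, {"slide": [-7.0, 0, 26.9], "roll": -13.5, "jaw": 0}, {"slide": [-8.1, 0, 29.7], "roll": -15.0, "jaw": 0}, {"slide": [-9.4, 0, 32.6], "roll": -16.5, "jaw": 0}, {"slide": [-10.7, 0, 35.4], "roll": -18.0, "jaw": 0}, 
[   3.3 -107.1]
[-81.8 -69.7]
[-38.7  16.3]
[ 47.3 -34.7]
```

Emit:
move_arm(deltas=[{"slide": [5, 0, 0], "roll": 0, "jaw": -1}, {"slide": [5, 0, -10], "roll": 0, "jaw": -1}, {"slide": [2, 0, -10], "roll": 0, "jaw": -1}, {"slide": [0, 0, -10], "roll": 0, "jaw": -1}])

```text
time: 17.4
eef_pos: [444.2, -453.3, 18.6]
orientation: [-1.571, 0.0, -2.011]
wrist_force: [0.5, -0.6, 0.2]
grip_width: 0.4
```

Emit:
move_arm(deltas=[{"slide": [-0.5, 0, 3.1], "roll": -1.5, "jaw": -1}, {"slide": [-1.0, 0, 6.1], "roll": -3.0, "jaw": -1}, {"slide": [-1.6, 0, 9.1], "roll": -4.5, "jaw": -1}, {"slide": [-2.3, 0, 12.1], "roll": -6.0, "jaw": -1}, {"slide": [-3.1, 0, 15.1], "roll": -7.5, "jaw": -1}, {"slide": [-3.9, 0, 18.1], "roll": -9.0, "jaw": -1}])

```text
time: 18.15
eef_pos: [462.5, -457.9, 18.5]
orientation: [-1.571, 0.0, -1.852]
wrist_force: [-1.4, -0.4, 0.1]
grip_width: 0.6
```

```bash
python3 - <<'E'
from h import *
s=rep()
a=snap('side','side11');b=snap('scene','scene11')
crop(a,220,150,420,270,3,'a');crop(b,200,150,400,270,3,'b')
cv2.imwrite('pics/c11.png',np.vstack([cv2.imread('pics/a.png'),cv2.imread('pics/b.png')])[:,:])
E
```

```text
t 18.15 guide [-1.000e-01 -1.186e+02] z 18.5 toolx ang rel guide -98.9 Fguide [-1.31 -0.58] Fz 0.09 jaw 0.6
```

View pics/c11.png

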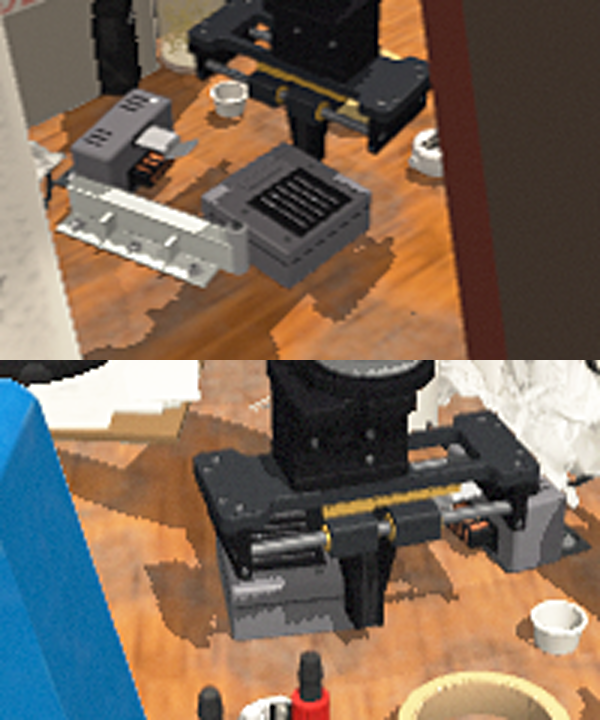

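Emit:
move_arm(deltas=[{"slide": [8, 0, 0], "roll": 0, "jaw": -1}, {"slide": [12, -40, 0], "roll": 0, "jaw": -1}, {"slide": [12, -90, 0], "roll": 0, "jaw": -1}, {"slide": [5, -120, -20], "roll": 10, "jaw": -1}, {"slide": [-3, -120, -40], "roll": 20, "jaw": -1}, {"slide": [-10, -120, -60], "roll": 30, "jaw": -1}, {"slide": [-17, -120, -80], "roll": 40, "jaw": -1}, {"slide": [-24, -120, -95], "roll": 50, "jaw": -1}, {"slide": [-30, -120, -110], "roll": 60, "jaw": -1}, {"slide": [-37, -120, -125], "roll": 70, "jaw": -1}, {"slide": [-37, -120, -125], "roll": 80, "jaw": -1}, {"slide": [-37, -120, -125], "roll": 81, "jaw": -1}, {"slide": [-37, -120, -125], "roll": 81, "jaw": -1}])

```text
time: 19.88
eef_pos: [352.7, -387.7, 138.7]
orientation: [-1.571, 0.0, 3.019]
wrist_force: [1.3, 0.1, -0.9]
grip_width: 0.3
```

```bash
python3 - <<'E'
from h import *
import pickle
s=rep()
pickle.dump(dict(s),open('w12.pkl','wb'))
a=snap('wrist','w12');b=snap('side','side12')
crop(b,220,150,420,270,4,'side12c')
E
```

```text
t 19.88 guide [-117.9  -62.8] z 138.7 toolx ang rel guide 180.16 Fguide [1.29 0.26] Fz -0.94 jaw 0.3
```

View pics/w12.png

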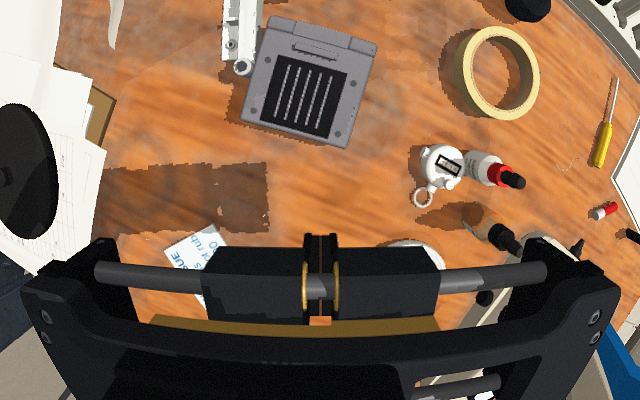

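View pics/side12c.png

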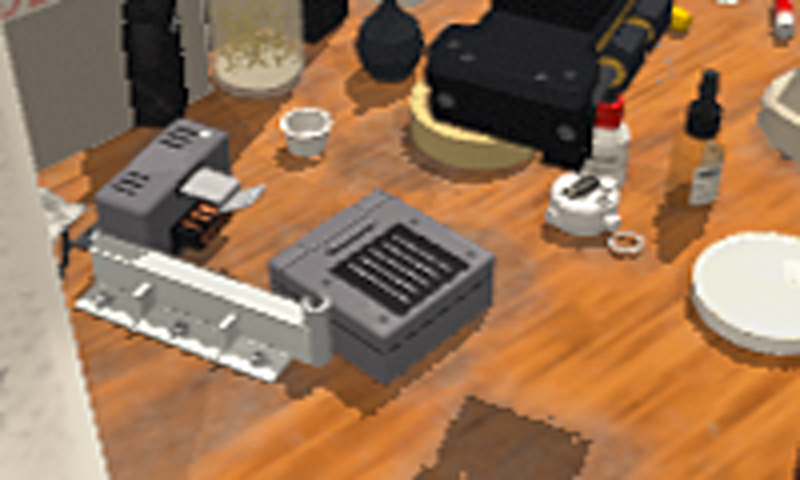

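```bash
python3 - <<'E'
from h import *
import pickle
s=pickle.load(open('w12.pkl','rb'))
pk=np.array([RG@(onz('wrist',u,v,40,s)[:2]-POST) for u,v in((273,15),(378,43),(347,146),(243,121))])
print(pk.round(1),pk.mean(0).round(1))
for i in range(4): d=pk[(i+1)%4]-pk[i];print(np.degrees(np.arctan2(d[1],d[0])).round(1),np.linalg.norm(d).round(1))
print('post',RG@(onz('wrist',244,67,47,s)[:2]-POST))
E
```

```text
[[  44.2  -24.1]
 [  19.4 -112.1]
 [ -70.   -86.7]
 [ -47.7    1.9]] [-13.5 -55.3]
-105.8 91.4
164.1 93.0
75.8 91.3
-15.8 95.5
post [-2.01478088 -1.3722051 ]
```

Emit:
move_arm(deltas=[{"slide": [0, 40, 5], "roll": 0, "jaw": -1}, {"slide": [0, 80, 5], "roll": 0, "jaw": -1}, {"slide": [0, 110, 5], "roll": 0, "jaw": -1}, {"slide": [-10, 120, 5], "roll": 0, "jaw": -1}, {"slide": [-25, 120, 5], "roll": 0, "jaw": -1}, {"slide": [-33, 120, 5], "roll": 0, "jaw": -1}, {"slide": [-36, 120, 5], "roll": 0, "jaw": -1}, {"slide": [-39, 120, 5], "roll": 0, "jaw": -1}, {"slide": [-42, 120, 5], "roll": 0, "jaw": -1}, {"slide": [-45, 120, 5], "roll": 0, "jaw": -1}, {"slide": [-48, 120, 5], "roll": 0, "jaw": -1}, {"slide": [-51, 120, 5], "roll": 0, "jaw": -1}, {"slide": [-54, 120, 5], "roll": 0, "jaw": -1}])

```text
time: 21.6
eef_pos: [405.7, -399.2, 18.5]
orientation: [-1.571, -0.0, 3.016]
wrist_force: [-2.8, -1.2, -0.1]
grip_width: 0.5
```

```bash
python3 - <<'E'
from h import *
s=rep()
a=snap('side','side13');b=snap('scene','scene13')
crop(a,220,150,420,270,3,'a');crop(b,200,150,400,270,3,'b')
cv2.imwrite('pics/c13.png',np.vstack([cv2.imread('pics/a.png'),cv2.imread('pics/b.png')])[:,:])
E
```

```text
t 21.6 guide [-63.8 -67.5] z 18.5 toolx ang rel guide 180.0 Fguide [-2.6  -1.49] Fz -0.11 jaw 0.5
```

View pics/c13.png

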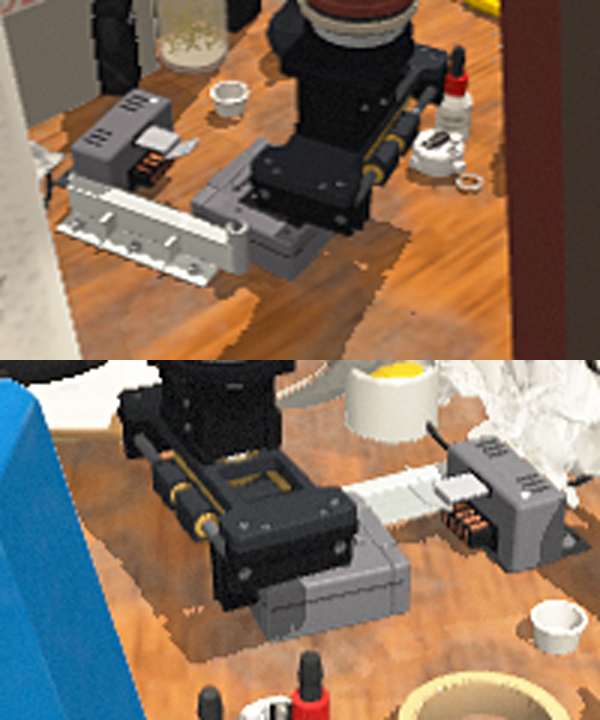

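Emit:
move_arm(deltas=[{"slide": [-2, 0, 0], "roll": 0, "jaw": -1}, {"slide": [-4, 0, 0], "roll": 0, "jaw": -1}, {"slide": [-6, 0, 0], "roll": 0, "jaw": -1}, {"slide": [-8, 0, 0], "roll": 0, "jaw": -1}])

```text
time: 22.2
eef_pos: [413.6, -400.2, 18.5]
orientation: [-1.571, -0.0, 3.016]
wrist_force: [-2.2, -1.1, -0.6]
grip_width: 0.4
```

```bash
python3 - <<'E'
from h import *
s=rep()
a=snap('side','side14');b=snap('scene','scene14')
crop(a,220,150,420,270,3,'a');crop(b,200,150,400,270,3,'b')
cv2.imwrite('pics/c14.png',np.vstack([cv2.imread('pics/a.png'),cv2.imread('pics/b.png')])[:,:])
E
```

```text
t 22.2 guide [-55.9 -67.5] z 18.5 toolx ang rel guide 180.0 Fguide [-2.09 -1.37] Fz -0.64 jaw 0.4
```

View pics/c14.png

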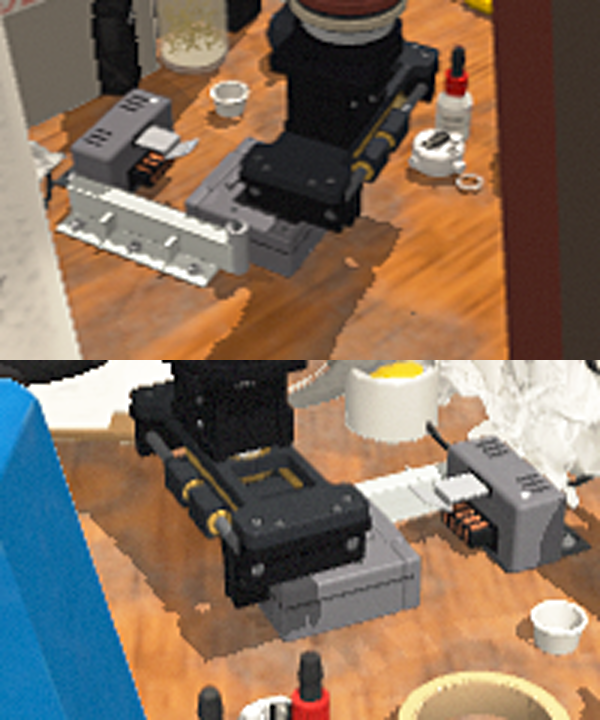

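```bash
python3 - <<'E'
from h import *
b=cv2.imread('pics/scene14.png');crop(b,270,190,370,270,8,'s14z')
a=cv2.imread('pics/side14.png');crop(a,265,185,345,250,9,'d14z')
E
```

```text
(no output)
```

View pics/s14z.png

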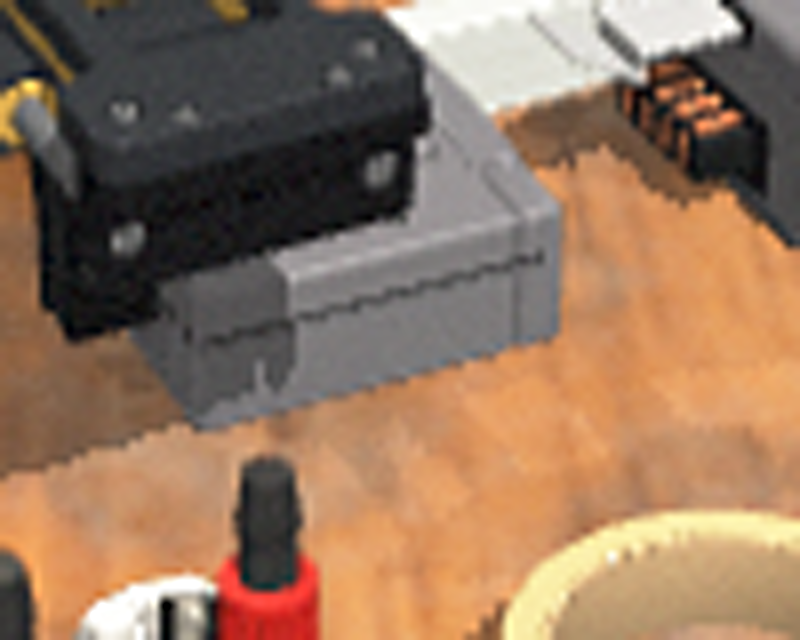

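View pics/d14z.png

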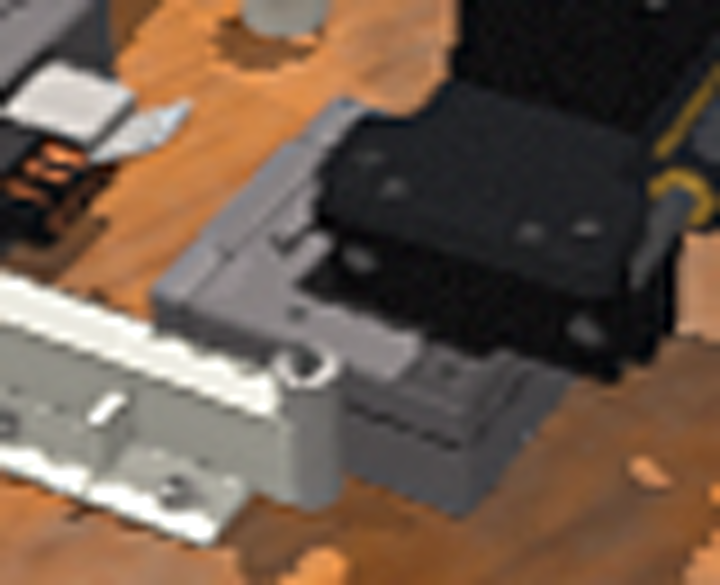

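```bash
python3 - <<'E'
from h import *
p=[RG@(onz('scene',270+u/8,190+v/8,0)[:2]-POST) for u,v in((205,428),(560,340))]
d=p[1]-p[0];print(p,np.degrees(np.arctan2(d[1],d[0])),np.linalg.norm(d))
p=[RG@(onz('scene',270+u/8,190+v/8,40)[:2]-POST) for u,v in((560,208),(430,60))]
d=p[1]-p[0];print(p,np.degrees(np.arctan2(d[1],d[0])))
E
```

```text
[array([-41.2653556 , -97.31340686]), array([  50.39987749, -103.43196151])] -3.8187663135607886 91.86920957348576
[array([  47.963419 , -104.8557424]), array([ 51.26420688, -32.83653253])] 87.37585346650144
```

Emit:
move_arm(deltas=[{"slide": [-2, 0, 0], "roll": 0, "jaw": -1}, {"slide": [-4, 0, 0], "roll": 0, "jaw": -1}, {"slide": [4, 0, 0], "roll": 0, "jaw": -1}, {"slide": [10, -40, 0], "roll": 0, "jaw": -1}, {"slide": [10, -80, 5], "roll": -8, "jaw": -0.5}, {"slide": [0, -80, 15], "roll": -18, "jaw": 0}, {"slide": [-10, -80, 25], "roll": -28, "jaw": 0}, {"slide": [-20, -80, 35], "roll": -38, "jaw": 0}, {"slide": [-30, -80, 45], "roll": -48, "jaw": 0}, {"slide": [-40, -80, 55], "roll": -58, "jaw": 0}, {"slide": [-50, -80, 65], "roll": -68, "jaw": 0}, {"slide": [-60, -80, 75], "roll": -78, "jaw": 0}, {"slide": [-64, -80, 75], "roll": -88, "jaw": 0}, {"slide": [-64, -80, 75], "roll": -90, "jaw": 0}, {"slide": [-64, -80, 75], "roll": -90, "jaw": 0}])

```text
time: 24.18
eef_pos: [467.4, -482.2, 98.4]
orientation: [-1.571, 0.0, -1.699]
wrist_force: [-0.1, 0.3, -0.2]
grip_width: 43.3
```

```bash
python3 - <<'E'
from h import *
import pickle
s=rep()
pickle.dump(dict(s),open('w15.pkl','wb'))
snap('wrist','w15');snap('side','side15')
E
```

```text
t 24.18 guide [   7.8 -142.2] z 98.4 toolx ang rel guide -90.14 Fguide [-0.14  0.34] Fz -0.16 jaw 43.3
```

View pics/w15.png

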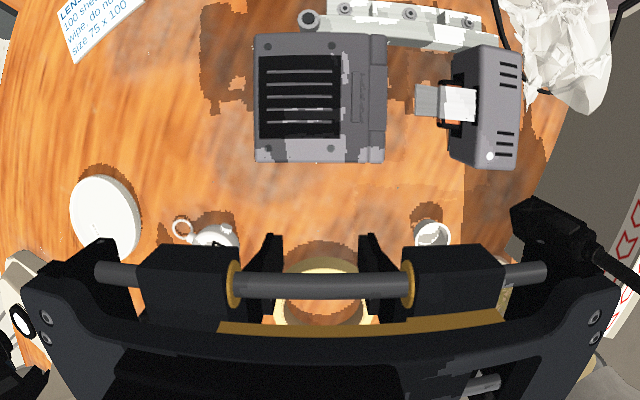

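View pics/side15.png

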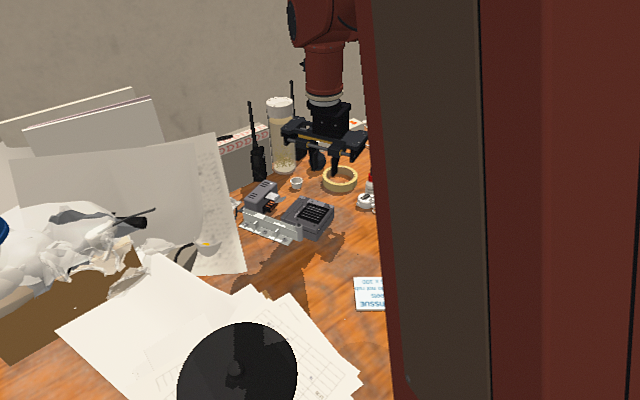

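Emit:
move_arm(deltas=[{"slide": [0, 30, 0], "roll": 0, "jaw": 0}, {"slide": [0, 60, 0], "roll": 0, "jaw": 0}, {"slide": [0, 80, 0], "roll": 0, "jaw": 0}, {"slide": [-10, 80, 0], "roll": 0, "jaw": 0}, {"slide": [-18, 80, 0], "roll": 0, "jaw": 0}, {"slide": [-21, 80, 0], "roll": 0, "jaw": 0}, {"slide": [-23, 80, 0], "roll": 0, "jaw": 0}, {"slide": [-24, 80, 0], "roll": 0, "jaw": 0}, {"slide": [-25, 80, 0], "roll": 0, "jaw": 0}])

```text
time: 25.4
eef_pos: [470.8, -458.0, 18.8]
orientation: [-1.571, -0.0, -1.697]
wrist_force: [0.4, 0.9, 0.1]
grip_width: 43.5
```

```bash
python3 - <<'E'
from h import *
import pickle
rep()
s=pickle.load(open('w15.pkl','rb'))
pk=np.array([RG@(onz('wrist',u,v,40,s)[:2]-POST) for u,v in((255,34),(387,36),(385,163),(255,162))])
print(pk.round(1),pk.mean(0).round(1))
for i in range(4): d=pk[(i+1)%4]-pk[i];print(np.degrees(np.arctan2(d[1],d[0])).round(1),np.linalg.norm(d).round(1))
print('post',RG@(onz('wrist',308,19,47,s)[:2]-POST))
r=[RG@(onz('wrist',u,v,30,s)[:2]-POST) for u,v in((330,35),(480,52))];print(r)
E
```

```text
t 25.4 guide [   8.1 -117.7] z 18.8 toolx ang rel guide -90.01 Fguide [0.33 0.9 ] Fz 0.08 jaw 43.5
[[ -38.5   -7.4]
 [  55.4   -9.2]
 [  55.1 -102.7]
 [ -40.2 -101.6]] [  8.  -55.2]
-1.1 93.9
-90.2 93.5
179.4 95.3
88.9 94.2
post [-0.37953531  0.13182013]
[array([15.09094406, -7.67407397]), array([135.8430926 , -10.61193583])]
```

Emit:
move_arm(deltas=[{"slide": [-1, 0, 0], "roll": 0, "jaw": 0}, {"slide": [-2, 0, 0], "roll": 0, "jaw": 0}, {"slide": [-2, 0, 0], "roll": 0, "jaw": 0}])

```text
time: 25.78
eef_pos: [471.0, -455.7, 18.5]
orientation: [-1.571, 0.0, -1.696]
wrist_force: [-0.1, 0.0, -0.2]
grip_width: 43.5
```

Emit:
move_arm(deltas=[{"slide": [-1, 0, 0], "roll": 0, "jaw": 0}, {"slide": [-1, 0, 0], "roll": 0, "jaw": 0}])

```text
time: 26.02
eef_pos: [471.1, -454.7, 18.5]
orientation: [-1.571, 0.0, -1.696]
wrist_force: [0.6, -0.1, -0.3]
grip_width: 43.8
```

```bash
python3 - <<'E'
from h import *
rep()
E
```

```text
t 26.02 guide [   8.  -114.4] z 18.5 toolx ang rel guide -90.0 Fguide [ 0.64 -0.07] Fz -0.33 jaw 43.8
```

Emit:
move_arm(deltas=[{"slide": [-1, 0, 0], "roll": 0, "jaw": 0}, {"slide": [-1, 0, 0], "roll": 0, "jaw": 0}])

```text
time: 26.28
eef_pos: [471.2, -453.7, 18.5]
orientation: [-1.571, 0.0, -1.696]
wrist_force: [0.3, 0.5, -0.6]
grip_width: 43.4
```

Emit:
move_arm(deltas=[{"slide": [-1, 0, 0], "roll": 0, "jaw": 0}, {"slide": [-1, 0, 0], "roll": 0, "jaw": 0}])

```text
time: 26.52
eef_pos: [471.3, -453.2, 18.6]
orientation: [-1.571, -0.001, -1.697]
wrist_force: [-0.2, -3.0, -1.2]
grip_width: 43.4
```

```bash
python3 - <<'E'
from h import *
rep()
E
```

```text
t 26.52 guide [   8.  -112.9] z 18.6 toolx ang rel guide -90.01 Fguide [ 0.2  -3.02] Fz -1.24 jaw 43.4
```

Emit:
move_arm(deltas=[{"slide": [-0.5, 0, 0], "roll": 0, "jaw": 0}, {"slide": [-1, 0, 0], "roll": 0, "jaw": 0}, {"slide": [-1, 0, 0], "roll": 0, "jaw": 0}])

```text
time: 26.9
eef_pos: [471.4, -453.2, 18.9]
orientation: [-1.57, -0.002, -1.697]
wrist_force: [-0.0, -5.4, -2.3]
grip_width: 43.3
```

```bash
python3 - <<'E'
from h import *
s=rep();print(s['moment'])
E
```

```text
t 26.9 guide [   8.1 -112.9] z 18.9 toolx ang rel guide -90.03 Fguide [ 0.65 -5.37] Fz -2.33 jaw 43.3
[-1.0250947   0.23437287 -0.1941569 ]
```

Emit:
move_arm(deltas=[{"slide": [6, 0, 0], "roll": 0, "jaw": 0}, {"slide": [12, -30, 0], "roll": 0, "jaw": 0}, {"slide": [10, -80, 0], "roll": 0, "jaw": 0}, {"slide": [0, -80, -12], "roll": 10, "jaw": 0}, {"slide": [-8, -80, -22], "roll": 20, "jaw": 0}, {"slide": [-16, -80, -32], "roll": 30, "jaw": 0}, {"slide": [-24, -80, -42], "roll": 40, "jaw": 0}, {"slide": [-32, -80, -52], "roll": 50, "jaw": 0}, {"slide": [-40, -80, -62], "roll": 60, "jaw": 0}, {"slide": [-48, -80, -74], "roll": 70, "jaw": 0}, {"slide": [-53, -80, -83], "roll": 80, "jaw": 0}, {"slide": [-53, -80, -83], "roll": 90, "jaw": 0}, {"slide": [-53, -80, -83], "roll": 90, "jaw": 0}, {"slide": [-53, -80, -83], "roll": 90, "jaw": 0}])

```text
time: 28.65
eef_pos: [395.9, -388.7, 98.6]
orientation: [-1.571, -0.0, 3.019]
wrist_force: [0.8, 0.5, 0.2]
grip_width: 43.3
```

```bash
python3 - <<'E'
from h import *
import pickle
s=rep()
a=snap('side','side16');b=snap('scene','scene16')
crop(a,220,150,420,270,3,'a');crop(b,200,150,400,270,3,'b')
cv2.imwrite('pics/c16.png',np.vstack([cv2.imread('pics/a.png'),cv2.imread('pics/b.png')])[:,:])
E
```

```text
t 28.65 guide [-74.9 -58.4] z 98.6 toolx ang rel guide 180.2 Fguide [0.76 0.56] Fz 0.17 jaw 43.3
```

View pics/c16.png

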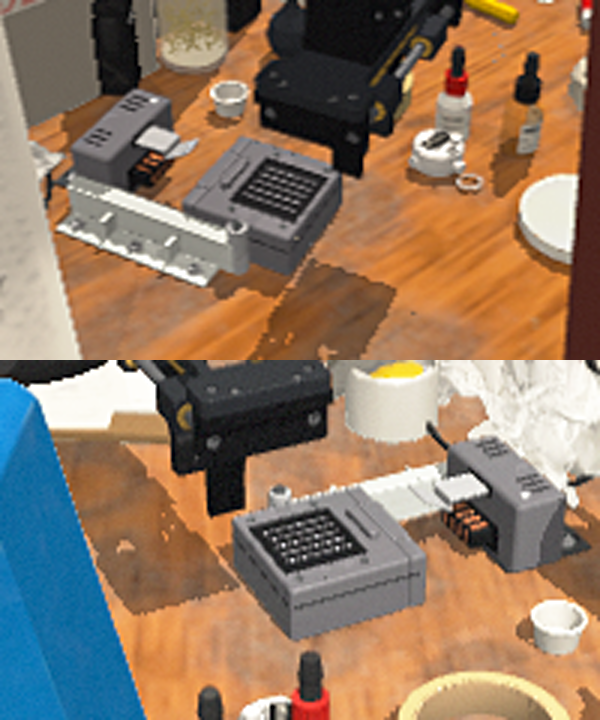

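Emit:
move_arm(deltas=[{"slide": [0, 40, 0], "roll": 0, "jaw": 0}, {"slide": [0, 75, 0], "roll": 0, "jaw": 0}, {"slide": [-6, 80, 0], "roll": 0, "jaw": 0}, {"slide": [-14, 80, 0], "roll": 0, "jaw": 0}, {"slide": [-18, 80, 0], "roll": 0, "jaw": 0}, {"slide": [-21, 80, 0], "roll": 0, "jaw": 0}, {"slide": [-23, 80, 0], "roll": 0, "jaw": 0}, {"slide": [-25, 80, 0], "roll": 0, "jaw": 0}, {"slide": [-28, 80, 0], "roll": 0, "jaw": 0}, {"slide": [-31, 80, 0], "roll": 0, "jaw": 0}, {"slide": [-34, 80, 0], "roll": 0, "jaw": 0}, {"slide": [-37, 80, 0], "roll": 0, "jaw": 0}, {"slide": [-40, 80, 0], "roll": 0, "jaw": 0}])

```text
time: 30.38
eef_pos: [435.6, -393.9, 18.5]
orientation: [-1.571, -0.0, 3.016]
wrist_force: [-3.7, -0.8, 1.2]
grip_width: 43.6
```

```bash
python3 - <<'E'
from h import *
import pickle
s=rep()
a=snap('side','side17');b=snap('scene','scene17')
crop(a,220,150,420,270,3,'a');crop(b,200,150,400,270,3,'b')
cv2.imwrite('pics/c17.png',np.vstack([cv2.imread('pics/a.png'),cv2.imread('pics/b.png')])[:,:])
E
```

```text
t 30.38 guide [-34.8 -58.5] z 18.5 toolx ang rel guide 180.0 Fguide [-3.58 -1.31] Fz 1.21 jaw 43.6
```

View pics/c17.png

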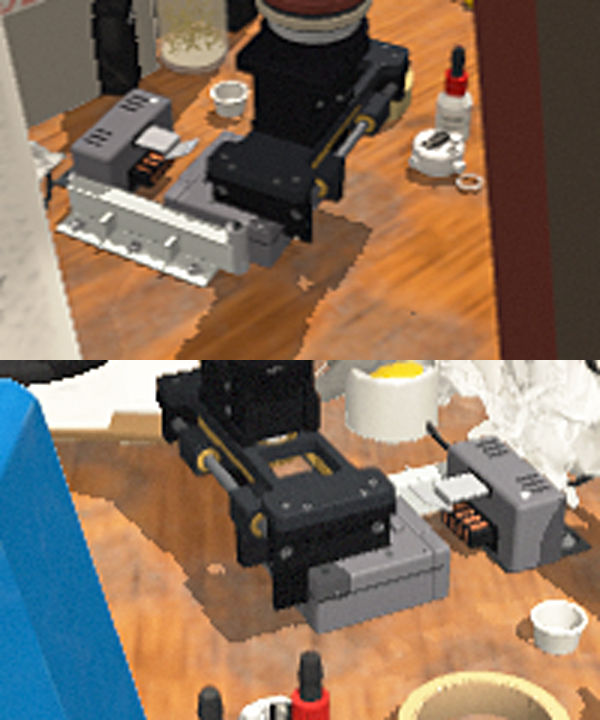

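Emit:
move_arm(deltas=[{"slide": [-2, 0, 0], "roll": 0, "jaw": 0}, {"slide": [-4, 0, 0], "roll": 0, "jaw": 0}, {"slide": [-7, 0, 0], "roll": 0, "jaw": 0}, {"slide": [-10, 0, 0], "roll": 0, "jaw": 0}, {"slide": [-13, 0, 0], "roll": 0, "jaw": 0}, {"slide": [-16, 0, 0], "roll": 0, "jaw": 0}])

```text
time: 31.22
eef_pos: [451.5, -395.8, 18.4]
orientation: [-1.571, -0.0, 3.016]
wrist_force: [-2.1, -0.7, -0.3]
grip_width: 43.7
```

Emit:
move_arm(deltas=[{"slide": [-2, 0, 0], "roll": 0, "jaw": 0}, {"slide": [-4, 0, 0], "roll": 0, "jaw": 0}, {"slide": [-6, 0, 0], "roll": 0, "jaw": 0}, {"slide": [-8, 0, 0], "roll": 0, "jaw": 0}, {"slide": [-10, 0, 0], "roll": 0, "jaw": 0}, {"slide": [-12, 0, 0], "roll": 0, "jaw": 0}])

```text
time: 31.98
eef_pos: [463.3, -397.4, 18.5]
orientation: [-1.571, 0.0, 3.016]
wrist_force: [-1.6, -1.0, -0.5]
grip_width: 43.5
```

```bash
python3 - <<'E'
from h import *
import pickle
s=rep()
a=snap('side','side18');b=snap('scene','scene18')
crop(a,220,150,420,270,3,'a');crop(b,200,150,400,270,3,'b')
cv2.imwrite('pics/c18.png',np.vstack([cv2.imread('pics/a.png'),cv2.imread('pics/b.png')])[:,:])
E
```

```text
t 31.98 guide [ -6.9 -58.5] z 18.5 toolx ang rel guide 180.0 Fguide [-1.5  -1.16] Fz -0.5 jaw 43.5
```

View pics/c18.png

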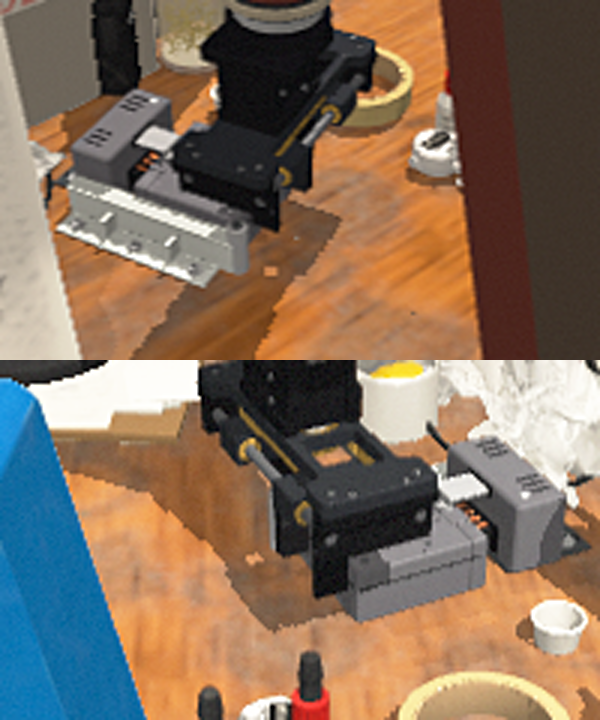

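Emit:
move_arm(deltas=[{"slide": [-1.5, 0, 0], "roll": 0, "jaw": 0}, {"slide": [-3, 0, 0], "roll": 0, "jaw": 0}, {"slide": [-4.5, 0, 0], "roll": 0, "jaw": 0}, {"slide": [-6, 0, 0], "roll": 0, "jaw": 0}, {"slide": [-7.5, 0, 0], "roll": 0, "jaw": 0}, {"slide": [-9, 0, 0], "roll": 0, "jaw": 0}])

```text
time: 32.83
eef_pos: [471.9, -398.6, 18.6]
orientation: [-1.571, -0.001, 3.016]
wrist_force: [-5.4, 0.1, 2.0]
grip_width: 43.5
```

Emit:
move_arm(deltas=[{"slide": [-1, 0, 0], "roll": 0, "jaw": 0}, {"slide": [-2, 0, 0], "roll": 0, "jaw": 0}, {"slide": [-3, 0, 0], "roll": 0, "jaw": 0}, {"slide": [-4, 0, 0], "roll": 0, "jaw": 0}])

```text
time: 33.33
eef_pos: [475.8, -399.1, 18.6]
orientation: [-1.571, -0.001, 3.016]
wrist_force: [-4.9, -0.3, 2.2]
grip_width: 43.1
```

Emit:
move_arm(deltas=[{"slide": [-1, 0, 0], "roll": 0, "jaw": 0}, {"slide": [-2, 0, 0], "roll": 0, "jaw": 0}, {"slide": [-3, 0, 0], "roll": 0, "jaw": 0}])

```text
time: 33.7
eef_pos: [479.0, -399.5, 18.6]
orientation: [-1.571, -0.0, 3.016]
wrist_force: [-6.1, -1.1, 3.7]
grip_width: 43.6
```

```bash
python3 - <<'E'
from h import *
s=rep()
E
```

```text
t 33.7 guide [  9.  -58.7] z 18.6 toolx ang rel guide 180.0 Fguide [-5.94 -1.84] Fz 3.66 jaw 43.6
```

Emit:
move_arm(deltas=[{"slide": [-0.7, 0, 0], "roll": 0, "jaw": 0}, {"slide": [-1.4, 0, 0], "roll": 0, "jaw": 0}, {"slide": [-2, 0, 0], "roll": 0, "jaw": 0}])

```text
time: 34.08
eef_pos: [480.5, -399.7, 18.6]
orientation: [-1.571, -0.001, 3.016]
wrist_force: [-8.2, -0.9, 3.9]
grip_width: 43.6
```

Emit:
move_arm(deltas=[{"slide": [-0.5, 0, 0], "roll": 0, "jaw": 0}, {"slide": [-1, 0, 0], "roll": 0, "jaw": 0}, {"slide": [-1.5, 0, 0], "roll": 0, "jaw": 0}])

```text
time: 34.45
eef_pos: [481.8, -399.8, 18.6]
orientation: [-1.571, -0.002, 3.016]
wrist_force: [-7.8, -1.3, 3.9]
grip_width: 43.9
```

Emit:
move_arm(deltas=[{"slide": [-0.5, 0, 0], "roll": 0, "jaw": 0}, {"slide": [-1, 0, 0], "roll": 0, "jaw": 0}])

```text
time: 34.7
eef_pos: [482.5, -399.9, 18.6]
orientation: [-1.571, -0.002, 3.016]
wrist_force: [-9.2, -0.6, 5.2]
grip_width: 43.8
```

```bash
python3 - <<'E'
from h import *
s=rep()
b=snap('scene','scene19');crop(b,300,170,400,230,8,'s19');a=snap('side','side19');crop(a,230,175,330,245,8,'d19')
E
```

```text
t 34.7 guide [ 12.5 -58.6] z 18.6 toolx ang rel guide 180.0 Fguide [-9.08 -1.72] Fz 5.15 jaw 43.8
```

View pics/s19.png

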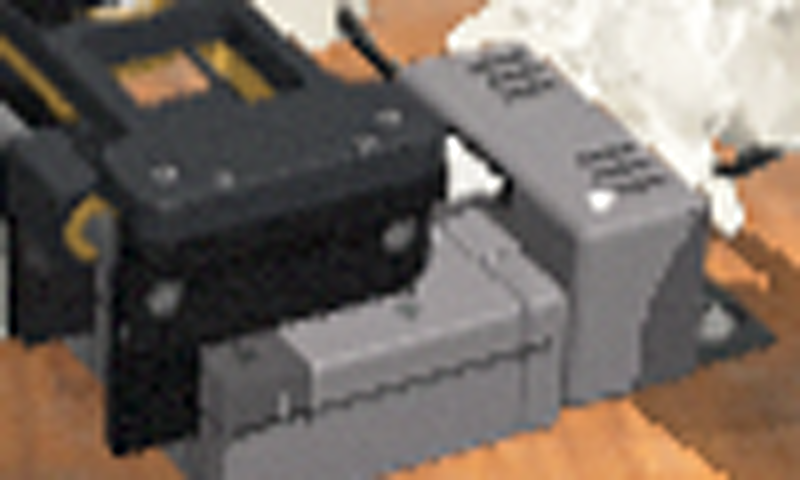

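View pics/d19.png

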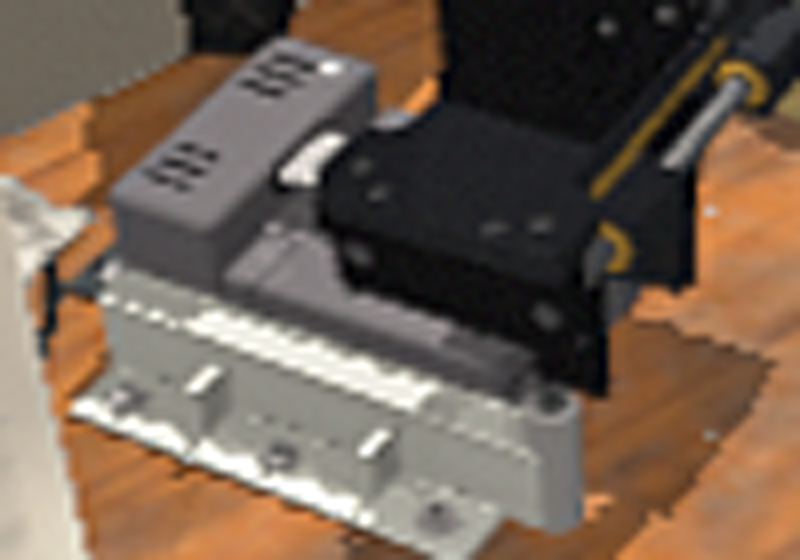

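Emit:
move_arm(deltas=[{"slide": [-0.5, 0, 0], "roll": 0, "jaw": 0}, {"slide": [-1, 0, 0], "roll": 0, "jaw": 0}])

```text
time: 35.05
eef_pos: [483.6, -400.1, 18.6]
orientation: [-1.571, -0.002, 3.016]
wrist_force: [-8.4, -0.7, 4.0]
grip_width: 43.1
```

Emit:
move_arm(deltas=[{"slide": [-0.5, 0, 0], "roll": 0, "jaw": 0}, {"slide": [-1, 0, 0], "roll": 0, "jaw": 0}])

```text
time: 35.3
eef_pos: [483.7, -400.1, 18.6]
orientation: [-1.571, -0.004, 3.016]
wrist_force: [-13.4, -0.0, 7.6]
grip_width: 43.9
```

Emit:
move_arm(deltas=[{"slide": [-0.5, 0, 0], "roll": 0, "jaw": 0}, {"slide": [-1, 0, 0], "roll": 0, "jaw": 0}])

```text
time: 35.55
eef_pos: [483.8, -400.0, 18.6]
orientation: [-1.572, -0.006, 3.016]
wrist_force: [-16.9, 1.2, 11.0]
grip_width: 43.4
```

```bash
python3 - <<'E'
from h import *
s=rep()
E
```

```text
t 35.55 guide [ 13.7 -58.6] z 18.6 toolx ang rel guide 180.0 Fguide [-16.9   -0.91] Fz 11.0 jaw 43.4
```

```bash
python3 - <<'E'
from h import *
import pickle
s=rep();pickle.dump(dict(s),open('w20.pkl','wb'))
w=snap('wrist','w20');b=snap('scene','scene20');crop(b,320,180,400,240,9,'s20')
E
```

```text
t 35.55 guide [ 13.7 -58.6] z 18.6 toolx ang rel guide 180.0 Fguide [-16.9   -0.91] Fz 11.0 jaw 43.4
```

View pics/w20.png

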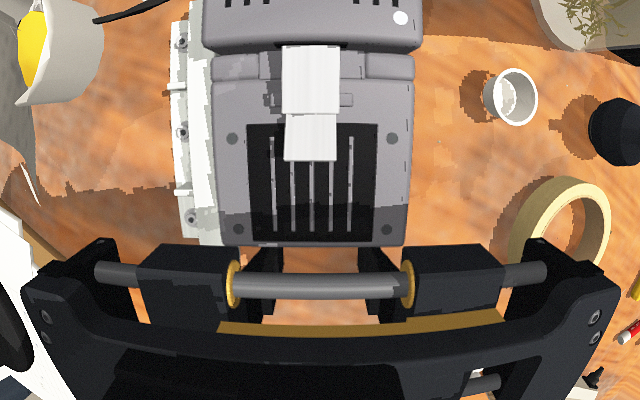

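View pics/s20.png

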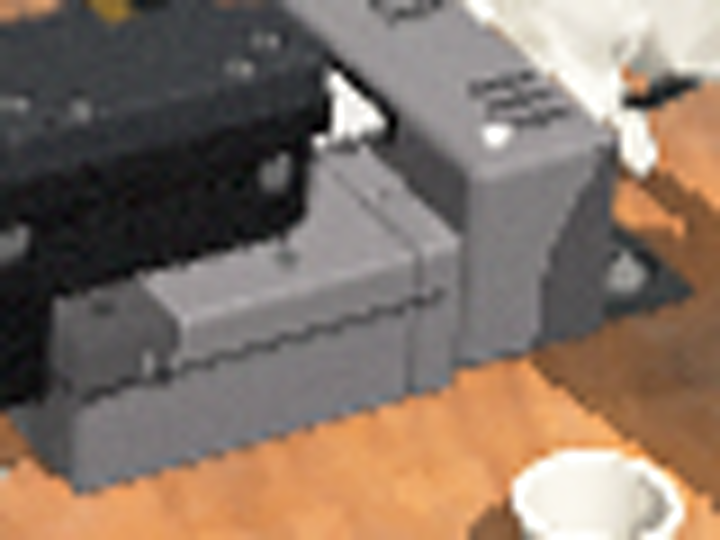

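Emit:
move_arm(deltas=[{"slide": [1, 0, 0], "roll": 0, "jaw": 0}, {"slide": [2, 0, 0], "roll": 0, "jaw": 0}, {"slide": [4, 0, 0], "roll": 0, "jaw": 0}, {"slide": [8, 0, 0], "roll": 0, "jaw": 0}, {"slide": [30, -10, 0], "roll": 0, "jaw": 0}, {"slide": [60, -20, 0], "roll": 0, "jaw": 0}, {"slide": [110, -60, 0], "roll": 0, "jaw": 0}, {"slide": [110, -60, 0], "roll": 0, "jaw": 0}])

```text
time: 36.65
eef_pos: [377.2, -387.7, 81.5]
orientation: [-1.567, 0.004, 3.014]
wrist_force: [1.1, 0.3, 0.1]
grip_width: 43.1
```

```bash
python3 - <<'E'
from h import *
import pickle
s=rep();pickle.dump(dict(s),open('w21.pkl','wb'))
w=snap('wrist','w21');b=snap('scene','scene21');crop(b,290,170,400,240,7,'s21');a=snap('side','side21');crop(a,230,170,330,240,8,'d21')
E
```

```text
t 36.65 guide [-93.5 -59.7] z 81.5 toolx ang rel guide 179.91 Fguide [1.03 0.45] Fz 0.11 jaw 43.1
```

View pics/s21.png

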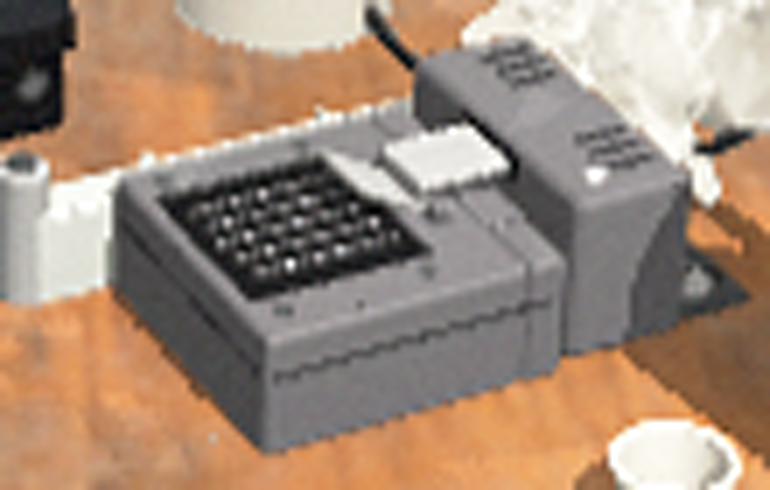

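View pics/d21.png

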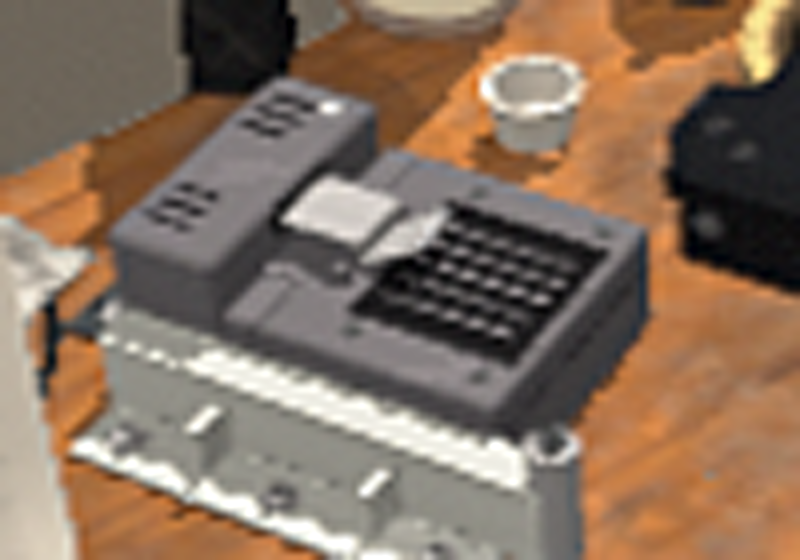

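View pics/w21.png

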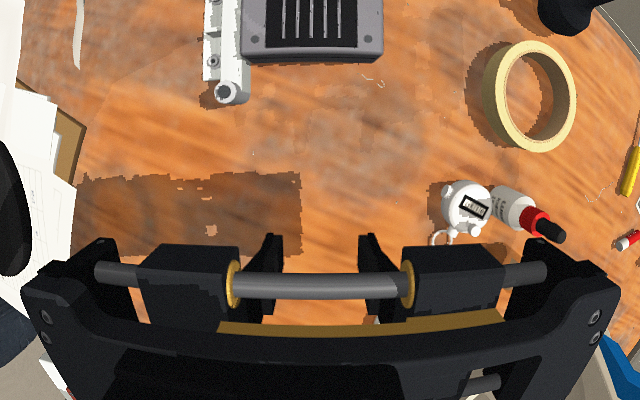

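```bash
python3 - <<'E'
from h import *
A=cv2.imread('pics/scene0.png')[170:215,335:390];B=cv2.imread('pics/scene21.png')[170:215,335:390]
C=cv2.imread('pics/side0.png')[180:225,250:305];D=cv2.imread('pics/side21.png')[180:225,250:305]
f=lambda x:cv2.resize(x,None,fx=7,fy=7,interpolation=cv2.INTER_CUBIC)
cv2.imwrite('pics/cmp.png',np.vstack([np.hstack([f(A),f(B)]),np.hstack([f(C),f(D)])])[:600])
E
```

```text
(no output)
```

View pics/cmp.png

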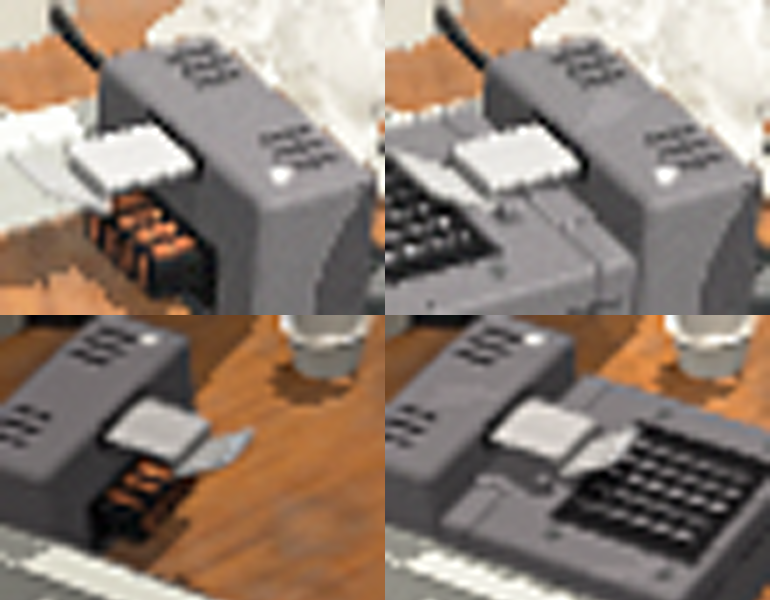

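```bash
python3 - <<'E'
from h import *
A=cv2.imread('pics/scene20.png')[195:235,350:395];B=cv2.imread('pics/scene21.png')[195:235,350:395]
f=lambda x:cv2.resize(x,None,fx=9,fy=9,interpolation=cv2.INTER_NEAREST)
cv2.imwrite('pics/cmp2.png',np.hstack([f(A)[:,:395],f(B)[:,:395]]))
g=lambda u,v,z:(RG@(onz('scene',u,v,z)[:2]-POST)).round(1)
print(g(290+555/7,170+372/7,0),g(290+572/7,170+352/7,0))
# rear edge of pack in wrist view now
import pickle;s=pickle.load(open('w21.pkl','rb'))
for u,v in((240,62),(381,62)): print('rear bottom',(RG@(onz('wrist',u,v,0,s)[:2]-POST)).round(1))
for u,v in((244,50),(383,50)): print('rear top',(RG@(onz('wrist',u,v,40,s)[:2]-POST)).round(1))
print('post',(RG@(onz('wrist',224,92,47,s)[:2]-POST)).round(1))
E
```

```text
[ 118.3 -101.5] [128.  -95.2]
rear bottom [25.9  1.7]
rear bottom [  24.6 -109.1]
rear top [ 27.3 -11.2]
rear top [  26.5 -102.6]
post [-1.   0.7]
```

View pics/cmp2.png

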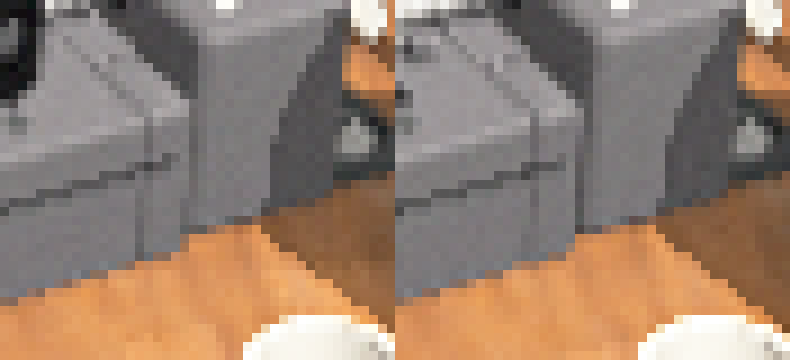

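Emit:
move_arm(deltas=[{"slide": [0, -30, 0], "roll": 0, "jaw": 0}, {"slide": [-30, -40, 0], "roll": 0, "jaw": 0}, {"slide": [-70, -40, 0], "roll": 0, "jaw": 0}, {"slide": [-100, -40, 0], "roll": 0, "jaw": 0}, {"slide": [-110, -40, 0], "roll": 0, "jaw": 0}, {"slide": [-110, -40, 0], "roll": 0, "jaw": 0}, {"slide": [-110, -40, 0], "roll": 0, "jaw": 0}])

```text
time: 37.67
eef_pos: [485.7, -399.9, 117.8]
orientation: [-1.572, -0.001, 3.016]
wrist_force: [0.2, -0.3, -0.4]
grip_width: 43.9
```

```bash
python3 - <<'E'
from h import *
import pickle
s=rep();pickle.dump(dict(s),open('w22.pkl','wb'))
w=snap('wrist','w22');crop(w,190,20,430,200,3.3,'w22c')
E
```

```text
t 37.67 guide [ 15.6 -58.2] z 117.8 toolx ang rel guide 179.99 Fguide [ 0.24 -0.3 ] Fz -0.41 jaw 43.9
```

View pics/w22c.png

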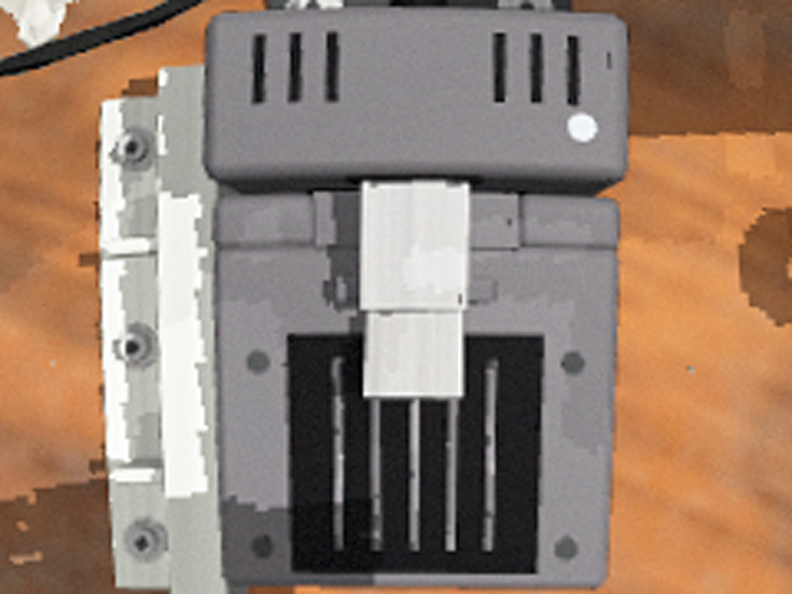

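```bash
python3 - <<'E'
from h import *
import pickle
s=pickle.load(open('w22.pkl','rb'))
g=lambda u,v,z:(RG@(onz('wrist',190+u/3.3,20+v/3.3,z,s)[:2]-POST)).round(1)
print('head face low edge z~40',g(300,192,40),'pack front',g(270,198,40),g(570,199,40),'pack rear',g(420,587,40),'ridge rear',g(480,303,44.5),'catch bend',g(415,309,46),g(415,309,44),'pack L',g(217,270,40),g(224,560,40),'R',g(618,270,40))
s2=pickle.load(open('w20.pkl','rb'))
E
```

```text
head face low edge z~40 [119.1 -29.4] pack front [117.9 -22.4] [117.4 -91.9] pack rear [ 23.6 -57. ] ridge rear [ 92.5 -70.9] catch bend [ 91.1 -56.1] [ 91.1 -56.1] pack L [101.3  -9.5] [30.6 -8.6] R [ 101.  -103.4]
```

```bash
python3 - <<'E'
from h import *
rep(); print(arm.job_done())
E
```

```text
t 37.73 guide [ 15.6 -58.4] z 118.1 toolx ang rel guide 179.97 Fguide [-0.32  0.31] Fz 0.2 jaw 43.5
the job is handed in; nothing more can be done
None
```

The pack is turned, lies along the rail, and appears caught on the charging contacts. I handed the job in at 37.7 s with the gripper clear of everything.

**What I did**
- I pushed the pack against the corner post and swung it anticlockwise with the finger backs.
- It slipped backwards along the post during the swing, so I finished the last 15° by pushing on its rear right corner.
- I then pressed its side flat to the rail with about 5 N.
- Last, I slid it onto the contacts with both fingers flat on the rear face.

**Last checks**
- **Push force:** forces were read only at the end of each move. The highest was about 17 N along the push (about 20 N including the upward part on the fingers), when the pack met the hard stop.
- **Seating:** after I backed off, the pack moved back roughly 1–2 mm. The overhead picture then put its terminal side about 1.5 mm before the head, which fits the seated gap.
- **Catch:** it looked to be at its rest position in both fixed views, compared with the first pictures, and the ridge lay on the head side of its tooth. I judged this from pictures only; the catch and tongue readings were not available.
- **Rail:** the pack's side measured y = -8.6 to -9.5 mm against the rail face at -8 mm, which is within calibration error.
- **Other things on the desk:** the tape roll, tally and cup looked undisturbed in the pictures, though I did not measure them again at the end.

**What disagreed:** the wrist picture from farther back put the pack's rear about 3 mm farther forward than the finger contact did. The closer overhead view agreed with the finger contact.

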